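# Swap the jam and the peanut butter in the condiment caddy

### The arm

A 6-joint arm with a two-finger parallel gripper is mounted at the origin on the work surface. World frame = base frame: x ahead of the robot, y to its left, z up, the work surface at z = 0. Lengths are in mm, angles in rad, forces in N, time in s.
With the tool pointing down it reaches from about 350 to 875 mm from the base axis. Payload 4.2 kg.
Tool frame: the origin (TCP) lies midway between the tips of the shut fingers; the grasp point (between the pads) lies 19 mm behind it; z points along the fingers, y is the direction in which the jaws open and shut (so a half turn about z gives the same grasp; the last joint's range is limited). The gripper opens to 85 mm and grips with 20 to 120 N. Pads are 22 mm wide; open, the fingers measure 114 mm over their backs; the gripper's body (76 mm by 85 mm) begins 54 mm behind the grasp point. The pads swing forward as they close: fully open they stand 13 mm farther back than shut.
Start: joints at [-1.058, 0.385, 0.008, 0, -1.194, -0.259], TCP at [156.944, -604.953, 231.312] pointing down, gripper open.
Joint ranges: [-3.14, 3.14], [-1.21, 2.06], [-1.07, 1.41], [-3.16, 2.05], [-2.99, -0.16], [-3.1, 3.1]. Speed limits (rad/s): [2.79, 2.79, 3.14, 3.14, 3.14, 3.14].

### API

Orientations are given as a unit quaternion [x, y, z, w].
In Python, from bench import arm gives the robot as it stands. The module is installed in compiled form; this text tells all that it offers.
- The arm moves only by the tool drive_tool, never from a script. Its argument "moves" is a list that holds one entry, the list of rows, each a list of 7 numbers: the opening, from 0 (shut) to 1 (fully open), then the shift along the tool's x, y, z in m, then the turn, a rotation vector about the tool's x, y, z in rad. In form: [[[hand, dx, dy, dz, wx, wy, wz], ...]]. A call has 1 to 20 rows; each row shifts and turns the pose as measured when the row begins, along the tool's axes as they then stand; what a row does not reach is not made up. A row lasts 1/10 s, in which the tool goes at most 50 mm and 8.59 degrees, less where a joint would pass 70% of its speed; a pose out of reach is approached as far as the arm can. A call with a gripper value outside its range is refused whole. The fingers move at their own pace and stop on an object; the grip force is fixed at half the most. Time passes only in rows, so rows that do not move let the fingers close. It gives the time, the measured TCP pose, the force and the opening at its end, in the units of the state.
- arm.read_state(): the state, without advancing time (a new reading comes with each control period).
- arm.get_image(name): name is "scene" or "top" or "wrist"; returns (picture, depth): 480x640x3 uint8, red, green, blue; 480x640 float32, mm along the optical axis (not along the pixel's ray), 0 where there is no reading.
- arm.camera_params(name): a dict with "fov_y" (degrees; the focal length in pixels is half the picture's height over the tangent of half this angle, whatever the lens; pixels are square), "cx", "cy" (the principal point, pixels), "k1" (the pictures are not rectified: a ray, as slopes to the right and down, at radius r is drawn at 1 + k1 r^2 times it, then the intrinsics apply), "world_from_camera" (4x4, takes a point from camera to world coordinates); the wrist camera has in their place "T_tool_cam" (4x4, takes a point from camera to tool coordinates, whose origin is the TCP and whose axes are the flange's). Camera axes: x right, y down, z forward; pixel columns grow to the right and rows downward; lengths in mm; the calibration is good to about 2 mm. A picture is of the moment at which its call begins: read the wrist's pose just before it. camera_params takes no time and is no camera call.
- arm.job_done(): hands the job in, once; it reports no verdict.
The state is a dict: "clock": time; "joints": joint angles; "joint_vel": joint speeds; "joint_efforts": joint torques, N m; "position": TCP position; "ee_rot": TCP orientation; "contact_force": force on the tool from outside, world axes, zero at the start; "wrist_torque": the same for the moment, N m; "gripper_width": finger opening in mm.
Only numpy, scipy, OpenCV 4.12 (cv2) and the standard library are available. Lean on these libraries where they do the work, as an engineer would, in place of code of your own. Each camera call takes 0.05 s, during which the arm holds its last target.

### The job

The jam is wanted for breakfast, but it stands at the back of the wooden caddy behind the oil bottle and the coffee canister: first stand both of these on the rubber mat, then take out the jam jar and set it in the middle of the saucer. Put the peanut butter jar away in the place where the jam stood, and finally put the oil bottle and the canister back, each where it was before. Set each one down without dropping it, tip nothing over, and leave the mustard and the sugar where they are.

Things in the scene. Friction and masses are not known exactly. Their poses are not given: they have to be found in the camera images.
- oil: Tall dark-green glass oil bottle with paper label, 0.55 kg. Straight round body 74 mm in diameter up to 138 mm, a shoulder, then neck and black cap, 28 mm in diameter, from 168 mm to the top at 215 mm: grip it there from above. Origin: centre of the underside, z up along its axis. It starts in the front row of the caddy, one of the two tall things.
- canister: Tall straight steel coffee canister, 0.42 kg, 74 mm in diameter, flat lid at 150 mm with a dark wooden knob, 26 mm in diameter and 32 mm high, on its centre (top at 182 mm; lid and knob are fast): grip it by the knob from above. Origin: centre of the underside, z up. It starts in the front row of the caddy beside the oil bottle.
- jam: Squat clip-top glass jar of dark red jam with a glass lid and a thin wire clip, about 0.26 kg, straight and round, 54 mm in diameter, 74 mm high. Origin: centre of the underside, z up. At the start it stands in the middle of the rear row of the caddy, behind and between the two tall things.
- peanut: Peanut butter jar, tan with a ribbed white screw lid, about 0.38 kg, straight and round, 60 mm in diameter, 110 mm high. Origin: centre of the underside, z up. At the start it stands on the worktop on the robot's side of the saucer.
- caddy: Fixed low wooden tray, 168 mm (its x) by 226 mm (its y), floor 8 mm thick, rims 22 mm high (34 mm at the ends, y). Origin: centre of the underside; its +x points from the front row to the rear row, away from the robot. Places (x, y) in mm: the two tall things at (-30, 46) and (-30, -46), either way round; jam (36, 0); mustard and sugar (38, 68) and (38, -68), either way round.
- mat: Fixed black ribbed rubber mat lying flat on the worktop, 240 mm (its x) by 160 mm (its y), 4 mm thick, empty: the place to stand the oil bottle and the canister meanwhile. Origin: centre of its underside, z up.
- saucer: Fixed white saucer, 132 mm across, 13 mm high at the rim; its flat middle, about 78 mm across, lies 6 mm above the worktop, from there the rim slopes outward. Origin: centre of its underside, z up. The jam jar is to stand on the flat middle.
- mustard: Small waisted mustard-coloured jar with a brass lid, 48 mm in diameter, 78 mm high, close beside the jam in a rear corner of the caddy; to be left alone. Origin: centre of its underside.
- sugar: Small white sugar bowl with a blue lid and a tiny knob, 50 mm in diameter, 65 mm high, in the other rear corner of the caddy; to be left alone. Origin: centre of its underside.
Not all that is in view belongs to the job. What is shaped like the jam but purple is not meant.

How it is judged (in metres and radians):
On the way, in this order (a step that is already met when the one before it is completed fails the run):
1. the oil bottle and the canister both stand upright on the rubber mat (x of oil in the frame of mat between -0.095 and 0.095 m and y of oil in the frame of mat between -0.055 and 0.055 m and z of each of oil, canister in the frame of mat below 0.009 m and angle between each of oil, canister's own z axis and vertical below 0.1 rad and linear speed of each of oil, canister below 0.02 m/s and x of canister in the frame of mat between -0.095 and 0.095 m and y of canister in the frame of mat between -0.055 and 0.055 m), for 0.2 s.
2. the jam jar stands upright in the middle of the saucer (horizontal distance between jam and saucer below 0.013 m and z of jam in the frame of saucer below 0.01 m and angle between jam's own z axis and vertical below 0.1 rad and linear speed of jam below 0.02 m/s), for 0.2 s.
At the end, for the whole second after the job is handed in: All upright, released and at rest: jam within 13 mm of the saucer's centre; peanut butter on the caddy floor within 14 mm of the jam's old place along each side; oil bottle and canister within 14 mm of where each stood; mustard and sugar within 15 mm of where they stood (all of step 2 and x of peanut in the frame of caddy between 0.022 and 0.05 m and y of peanut in the frame of caddy between -0.014 and 0.014 m and z of peanut in the frame of caddy below 0.012 m and angle between each of peanut, oil, canister, mustard, sugar's own z axis and vertical below 0.1 rad and linear speed of each of peanut, oil, canister, mustard, sugar below 0.02 m/s and distance of each of oil, canister from where it was at the start of the episode below 0.014 m and distance of each of mustard, sugar from where it was at the start of the episode below 0.015 m); the robot touches nothing.
It fails at once if a bottle, jar or canister is tipped over (more than 35 degrees) (angle between any of oil, canister, jam, peanut, mustard, sugar's own z axis and vertical above 0.61 rad).
It fails at once if the mustard or the sugar is pushed more than 15 mm from its place (distance of any of mustard, sugar from where it was at the start of the episode above 0.015 m).
It fails at once if a jar, the bottle or the canister is dropped (falls free by a centimetre or more) ((linear speed of oil above 0.45 m/s and contact force between the fingers and oil below 0.05 N) or (linear speed of canister above 0.45 m/s and contact force between the fingers and canister below 0.05 N) or (linear speed of jam above 0.45 m/s and contact force between the fingers and jam below 0.05 N) or (linear speed of peanut above 0.45 m/s and contact force between the fingers and peanut below 0.05 N)).
It also fails if it takes over 128 s, if anything falls off the work surface, if the arm or the gripper's body presses on something with over 40 N, if the wrist force passes 120 N, or if a joint passes its speed limit or range.

## Working session

There is one attempt and no reset: what is moved stays moved. The work goes in short steps, Python scripts to look and compute and a tool call to move; the robot and the scene stay as the last step left them, time stands still between calls to the robot, and variables do not carry over. Pictures are saved under pics/ and viewed, and the job is handed in when it is done.

Besides the shell and the picture viewer there is one more tool, called after "Request:" as name(argument=value, ...), one argument or row to a line, values as JSON. drive_tool: Moves the arm, as the interface text tells. Its arguments: {"type":"object","properties":{"moves":{"type":"array","items":{"type":"array","items":{"type":"array","items":{"type":"number"}}}}},"required":["moves"]}

```bash
ls; mkdir -p pics; python3 - <<'E'
from bench import arm
import cv2
s=arm.read_state();print(s)
for n in("scene","top","wrist"):
    im,d=arm.get_image(n);cv2.imwrite(f"pics/{n}0.png",im[:,:,::-1]);import numpy as np;np.save(f"pics/{n}0.npy",d)
    print(n,arm.camera_params(n))
E
```

```text
pics
{'clock': 0.0, 'joints': array([-1.05839570e+00,  3.85558605e-01,  6.61339760e-03, -5.03908012e-04,
       -1.19401950e+00, -2.58606169e-01]), 'joint_vel': array([ 0.00010351, -0.00020215,  0.00017218, -0.00023648,  0.0012047 ,
       -0.00089514]), 'joint_efforts': array([ 1.18584667e-03, -3.92287517e+01,  1.88409913e+01,  4.18645084e+00,
       -4.64533368e-03, -9.16405085e-07]), 'position': array([ 156.79482282, -604.39671225,  230.21477016]), 'ee_rot': array([-1.26464648e-01,  9.91970495e-01,  1.09267637e-03, -1.90689000e-04]), 'contact_force': array([ 0.1776915 , -0.12930754,  0.92794354]), 'wrist_torque': array([-0.00639249,  0.02915543, -0.01806157]), 'gripper_width': 85.24284418974993}
scene {'fov_y': 45.18756615819463, 'cx': 323.8936857159834, 'cy': 243.6926440839841, 'k1': 0.045174091619119575, 'world_from_camera': array([[ 5.12059310e-01,  4.68662493e-01, -7.19826876e-01,
         1.57821929e+03],
       [ 8.58613585e-01, -2.55826002e-01,  4.44224908e-01,
        -6.37963155e+02],
       [ 2.40411212e-02, -8.45522634e-01, -5.33398069e-01,
         8.24779536e+02],
   
[... 327 characters left out ...]
  6.08061351e-02, -7.83669889e-03,
         8.98095970e+00],
       [-4.47622148e-03, -1.99757378e-01, -9.79835166e-01,
         8.79586246e+02],
       [ 0.00000000e+00,  0.00000000e+00,  0.00000000e+00,
         1.00000000e+00]])}
wrist {'fov_y': 67.23700632218608, 'cx': 320.2895924046583, 'cy': 240.657580066048, 'k1': 0.007459762911900235, 'T_tool_cam': array([[ 1.10306067e-03, -9.48672823e-01, -3.16257267e-01,
         8.17804087e+01],
       [ 9.99999255e-01,  1.21178773e-03, -1.47127810e-04,
         4.04539669e-01],
       [ 5.22812831e-04, -3.16256869e-01,  9.48673453e-01,
        -1.42635230e+02],
       [ 0.00000000e+00,  0.00000000e+00,  0.00000000e+00,
         1.00000000e+00]])}
```

View pics/top0.png

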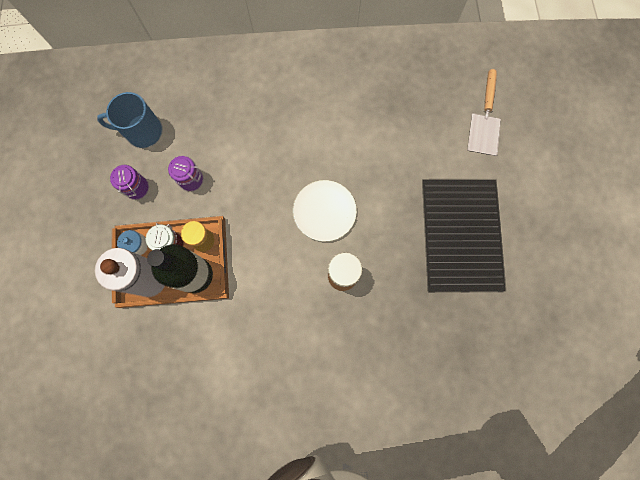

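View pics/scene0.png

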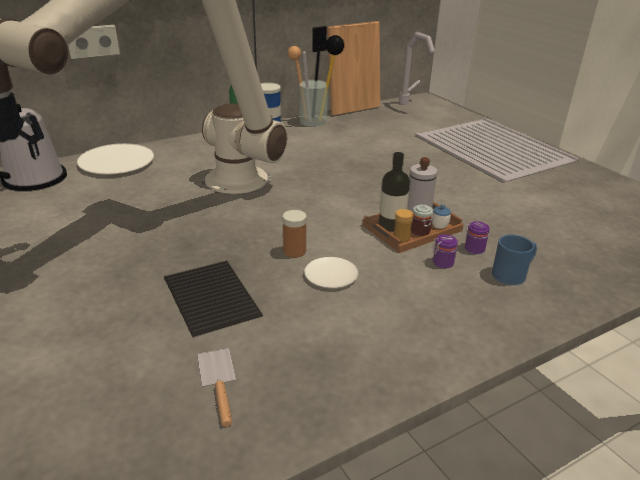

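View pics/wrist0.png

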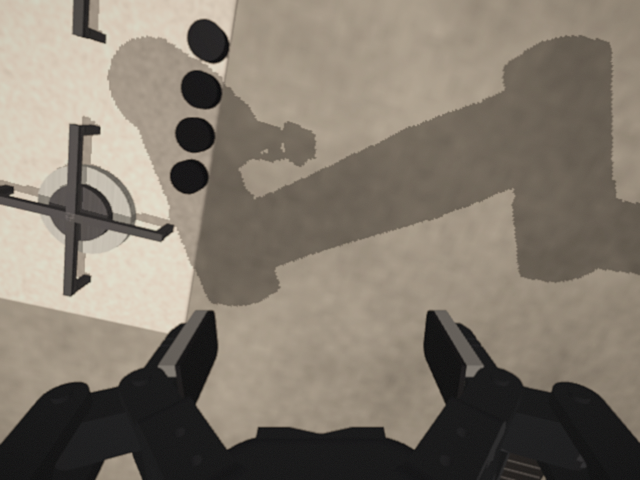

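Top view: jam lid is the pale clip-top at (161,238). Look-alikes are the purple jars at (125,180) and (184,172), which I reject by colour. Oil cap is at (155,257), canister knob at (109,267), mustard at (193,233), sugar at (129,240), saucer at (325,211), peanut at (345,268), and the mat at (464,236). In the scene view the dark red jam at (422,220) stands between mustard (403,224) and sugar (441,216); the purple jars are outside the caddy.

```bash
cat > h.py <<'E'
import numpy as np,cv2
from bench import arm
from scipy.spatial.transform import Rotation as R
def K(p):
    f=240/np.tan(np.radians(p['fov_y'])/2); return f
def slopes(p,uv):
    f=K(p);d=(np.atleast_2d(uv).astype(float)-[p['cx'],p['cy']])/f
    s=d.copy()
    for _ in range(20): s=d/(1+p['k1']*(s**2).sum(1,keepdims=True))
    return s
def wfc(n,st=None):
    p=arm.camera_params(n)
    if n!='wrist': return p,p['world_from_camera']
    st=st or arm.read_state();T=np.eye(4);T[:3,:3]=R.from_quat(st['ee_rot']).as_matrix();T[:3,3]=st['position']
    return p,T@p['T_tool_cam']
def plane(n,uv,z,W=None):
    p,T=wfc(n) if W is None else W
    s=slopes(p,uv);d=np.c_[s,np.ones(len(s))]@T[:3,:3].T;o=T[:3,3]
    return o+d*((z-o[2])/d[:,2])[:,None]
def cloud(n,dep,W=None):
    p,T=wfc(n) if W is None else W
    v,u=np.mgrid[:480,:640];s=slopes(p,np.c_[u.ravel(),v.ravel()])
    P=np.c_[s,np.ones(len(s))]*dep.ravel()[:,None]
    return (P@T[:3,:3].T+T[:3,3]).reshape(480,640,3)
def proj(n,X,W=None):
    p,T=wfc(n) if W is None else W
    c=(np.atleast_2d(X)-T[:3,3])@T[:3,:3];s=c[:,:2]/c[:,2:];r=(s**2).sum(1,keepdims=True)
    return s*(1+p['k1']*r)*K(p)+[p['cx'],p['cy']]
E
python3 - <<'E'
from h import *
im=cv2.imread('pics/top0.png');d=np.load('pics/top0.npy')
C=cloud('top',d)
print('table z',np.median(C[330:380,150:250,2]))
hsv=cv2.cvtColor(im,cv2.COLOR_BGR2HSV)
H,S,V=cv2.split(hsv)
def comp(m,roi):
    k=np.zeros(m.shape,np.uint8);x0,y0,x1,y1=roi;k[y0:y1,x0:x1]=m[y0:y1,x0:x1];
    c,_=cv2.findContours(k,cv2.RETR_EXTERNAL,cv2.CHAIN_APPROX_NONE);return max(c,key=cv2.contourArea)
c=comp((V<75).astype(np.uint8),(410,170,515,300));r=cv2.minAreaRect(c);b=cv2.boxPoints(r)
P=plane('top',b,4);print('mat',P.round(1).tolist(),P.mean(0))
c=comp(((V>170)&(S<60)).astype(np.uint8),(280,170,365,246));e=cv2.fitEllipse(c);print('saucer px',e);
P=plane('top',c[:,0],13);print('saucer',cv2.minEnclosingCircle(P[:,:2].astype(np.float32)),P.mean(0))
m=(C[:,:,2]>95)&(C[:,:,2]<125);c=comp(m.astype(np.uint8),(310,245,380,300));P=plane('top',c[:,0],110);print('pn',cv2.minEnclosingCircle(P[:,:2].astype(np.float32)),np.median(C[265:272,340:348],(0,1)))
for nm,roi,z0,z1,z in [('oil',(100,220,230,290),205,225,215),('knob',(80,240,150,290),170,200,182),('lid',(80,240,150,300),140,160,150),('jam',(145,220,178,250),66,80,74),('must',(178,218,212,248),70,84,78),('sug',(115,226,145,250),50,75,60)]:
    m=(C[:,:,2]>z0+8)&(C[:,:,2]<z1+8);k=np.zeros(m.shape,bool);x0,y0,x1,y1=roi;k[y0:y1,x0:x1]=m[y0:y1,x0:x1]
    if k.sum()<3: print(nm,'none');continue
    Q=C[k];v,u=np.nonzero(k);cc,rr=cv2.minEnclosingCircle(Q[:,:2].astype(np.float32));print(nm,k.sum(),(u.mean(),v.mean()),np.median(Q,0).round(1),np.round(cc,1),round(rr,1))
# caddy rim
wood=((H<18)&(S>110)&(V>60)).astype(np.uint8)
c=comp(wood,(95,205,240,315));r=cv2.minAreaRect(c);print('caddy px',cv2.boxPoints(r).tolist())
im2=cv2.resize(im[150:320,70:240],None,fx=4,fy=4,interpolation=cv2.INTER_CUBIC)[:600];cv2.imwrite('pics/crop1.png',im2)
s=cv2.imread('pics/scene0.png');cv2.imwrite('pics/crop2.png',cv2.resize(s[140:290,350:550],None,fx=4,fy=4,interpolation=cv2.INTER_CUBIC))
E
```

```text
table z 1.3706133041430348
mat [[659.2, -225.6, 4.0], [658.5, -392.0, 4.0], [413.7, -368.3, 4.0], [416.3, -210.8, 4.0]] [ 536.91446186 -299.1832693     4.        ]
saucer px ((317.3583068847656, 208.63482666015625), (79.96316528320312, 91.24658203125), 98.93238830566406)
saucer ((607.604736328125, -1.9741933345794678), 111.11529541015625) [600.71823938 -18.31837816  13.        ]
pn ((464.6128234863281, -40.04445266723633), 30.723745346069336) [466.54208063 -37.47752314 111.62816273]
oil 291 (np.float64(156.60481099656357), np.float64(258.0068728522337)) [484.2 257.  223.8] [485.3 258.3] 14.5
knob 221 (np.float64(108.1447963800905), np.float64(266.52941176470586)) [481.5 349.8 189.6] [482.3 352.5] 13.6
lid 1250 (np.float64(118.1712), np.float64(269.2096)) [478.9 345.1 159. ] [482.6 352.6] 37.7
jam 566 (np.float64(159.0530035335689), np.float64(236.45936395759716)) [552.  306.   81.8] [554.3 307.8] 29.4
must 473 (np.float64(193.2600422832981), np.float64(232.75898520084567)) [553.9 239.2  87.1] [555.1 240.7] 23.9
sug 333 (np.float64(128.59459459459458), np.float64(240.46246246246247)) [551.9 372.6  60.9] [551.9 375.6] 24.2
caddy px [[105.44084930419922, 225.47647094726562], [223.99838256835938, 215.31442260742188], [231.06320190429688, 297.7374572753906], [112.50567626953125, 307.8995056152344]]
```

View pics/crop1.png

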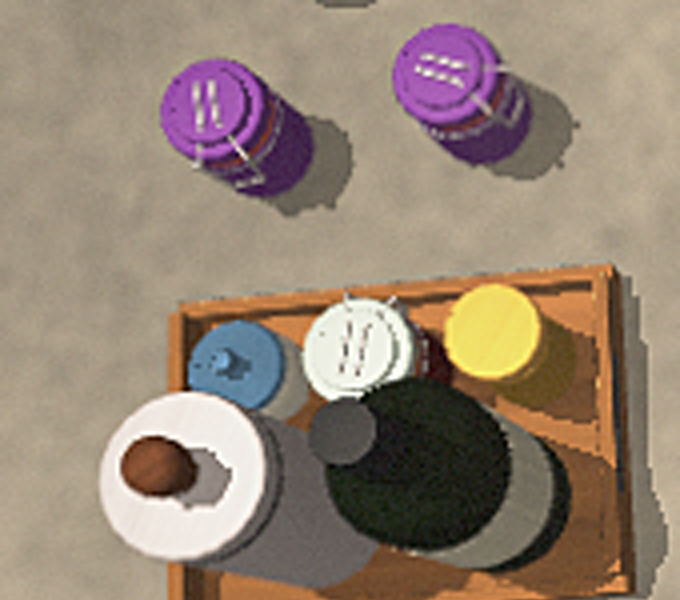

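View pics/crop2.png

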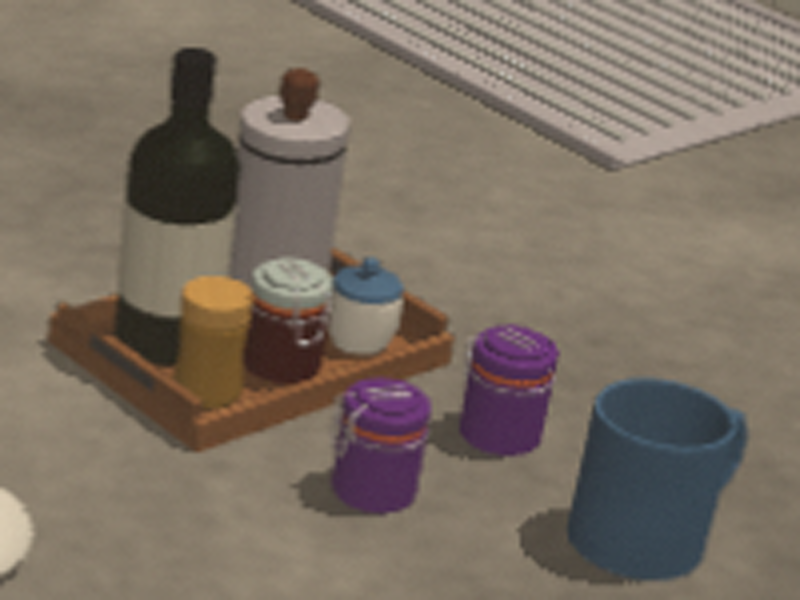

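Request:
drive_tool(
  moves=[
    [[1,0,0,-0.012,0,0,-0.132],[1,0,0,-0.012,0,0,-0.132],[1,0,0,-0.012,0,0,-0.132],[1,0,0,-0.012,0,0,-0.132],[1,0,0,-0.012,0,0,-0.132],[1,0,0,-0.012,0,0,-0.132],[1,0,0,-0.012,0,0,-0.132],[1,0,0,-0.012,0,0,-0.132],[1,0,0,-0.012,0,0,-0.132],[1,0,0,-0.012,0,0,-0.132]],
  ],
)

```text
clock: 1.15
position: [156.3, -602.2, 347.2]
ee_rot: [0.727, -0.687, -0.008, -0.004]
contact_force: [-0.3, -0.1, 0.9]
gripper_width: 85.7
```

```bash
cat >> h.py <<'E'
def corr(yaw=1.0):
    """rotvec (tool axes) to reach straight-down pose with tool x along -y world turned by yaw deg"""
    st=arm.read_state();a=np.radians(270+yaw);x=np.array([np.cos(a),np.sin(a),0]);z=np.array([0,0,-1.]);
    Rt=np.c_[x,np.cross(z,x),z];Rc=R.from_quat(st['ee_rot'])
    return (Rc.inv()*R.from_matrix(Rt)).as_rotvec()
def go(X,yaw=1.0):
    st=arm.read_state();Rc=R.from_quat(st['ee_rot']).as_matrix()
    print('pos',st['position'].round(1),'tool shift mm',(Rc.T@(np.array(X)-st['position'])).round(1),'rot',corr(yaw).round(4),'w',round(st['gripper_width'],1),'F',st['contact_force'].round(1),'t',round(st['clock'],2))
E
python3 -c "
from h import *
go([505,300,350])"
```

```text
pos [ 156.3 -602.2  347.2] tool shift mm [-881.2 -398.7   10.7] rot [0.0048 0.0172 0.0386] w 85.7 F [-0.3 -0.1  0.9] t 1.15
```

Request:
drive_tool(
  moves=[
    [[1,0,0,0,0.005,0.017,0.039],[1,-0.044,-0.018,0,0,0,0],[1,-0.044,-0.018,0,0,0,0],[1,-0.044,-0.018,0,0,0,0],[1,-0.044,-0.018,0,0,0,0],[1,-0.044,-0.018,0,0,0,0],[1,-0.044,-0.018,0,0,0,0],[1,-0.044,-0.018,0,0,0,0],[1,-0.044,-0.018,0,0,0,0],[1,-0.044,-0.018,0,0,0,0],[1,-0.044,-0.018,0,0,0,0],[1,-0.044,-0.018,0,0,0,0],[1,-0.044,-0.018,0,0,0,0],[1,-0.044,-0.018,0,0,0,0],[1,-0.044,-0.018,0,0,0,0],[1,-0.044,-0.018,0,0,0,0],[1,-0.044,-0.018,0,0,0,0],[1,-0.044,-0.018,0,0,0,0],[1,-0.044,-0.018,0,0,0,0],[1,-0.044,-0.018,0,0,0,0]],
  ],
)

```text
clock: 3.15
position: [489.6, 267.3, 346.6]
ee_rot: [0.711, -0.703, -0.001, -0.004]
contact_force: [0.9, -0.7, -0.0]
gripper_width: 85.4
```

```bash
python3 -c "
from h import *
go([505,300,350])"
```

```text
pos [489.6 267.3 346.6] tool shift mm [-32.6 -15.8  -3.2] rot [-0.0038  0.0063 -0.0058] w 85.4 F [ 0.9 -0.7 -0. ] t 3.15
```

Request:
drive_tool(
  moves=[
    [[1,-0.012,-0.006,0,-0.004,0.006,-0.006],[1,0,0,0,0,0,0],[1,0,0,0,0,0,0]],
  ],
)

```text
clock: 3.45
position: [496.1, 285.2, 342.1]
ee_rot: [0.715, -0.699, -0.001, 0.003]
contact_force: [-0.8, 0.1, -0.3]
gripper_width: 85.7
```

```bash
cat > look.py <<'E'
from h import *
import sys
def look(tag,n='wrist'):
    st=arm.read_state();W=wfc(n,st);im,d=arm.get_image(n);im=im[:,:,::-1].copy();cv2.imwrite(f'pics/{tag}.png',im);np.savez(f'pics/{tag}.npz',d=d,T=W[1]);return im,d,W
if __name__=='__main__': 
    look(sys.argv[1],sys.argv[2] if len(sys.argv)>2 else 'wrist');go([505,300,350])
E
python3 look.py w1
```

```text
pos [496.1 284.9 342.2] tool shift mm [-14.9  -9.2  -7.9] rot [ 0.0055 -0.0035  0.0049] w 85.3 F [-0.6  0.   0.3] t 3.5
```

View pics/w1.png

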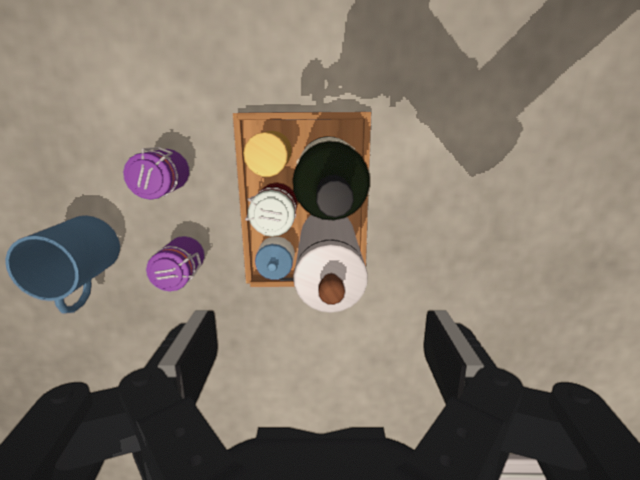

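Wrist view: oil cap at (335,197), canister knob at (332,289), jam's pale lid at (272,212) between mustard (266,154) and sugar (273,259). The purple jars at (151,172) and (175,265) are outside the caddy. Now I'll measure.

```bash
cat > meas.py <<'E'
from h import *
def meas(tag,items,n='wrist'):
    f=np.load(f'pics/{tag}.npz');im=cv2.imread(f'pics/{tag}.png');p=arm.camera_params(n);W=(p,f['T']);C=cloud(n,f['d'],W)
    for nm,(x0,y0,x1,y1),z0,z1,z in items:
        k=np.zeros((480,640),np.uint8);k[y0:y1,x0:x1]=((C[:,:,2]>z0)&(C[:,:,2]<z1))[y0:y1,x0:x1]
        k=cv2.morphologyEx(k,cv2.MORPH_OPEN,np.ones((3,3)))
        c,_=cv2.findContours(k,cv2.RETR_EXTERNAL,cv2.CHAIN_APPROX_NONE)
        if not c: print(nm,'none');continue
        c=max(c,key=cv2.contourArea);P=plane(n,c[:,0],z,W)
        (cx,cy),r=cv2.minEnclosingCircle(P[:,:2].astype(np.float32));
        e=cv2.fitEllipse(P[:,:2].astype(np.float32))
        print(nm,'circ',np.round([cx,cy,r],1),'ell',np.round(e[0],1),np.round(e[1],1),'z',np.median(C[:,:,2][k>0]).round(1),'px',c[:,0].mean(0).round())
E
python3 - <<'E'
from meas import *
I=[('oil',(300,150,380,230),206,230,215),('knob',(300,265,365,310),170,200,182),('lid',(280,230,380,320),140,165,150),('jam',(235,185,300,240),70,90,82),('must',(235,125,295,180),74,95,86),('sug',(250,235,297,285),45,70,60)]
meas('w1',I)
f=np.load('pics/w1.npz');p=arm.camera_params('wrist');W=(p,f['T'])
print(plane('wrist',[(236,113),(371,111),(248,287)],np.array([34,34,34]),W).round(1))
from look import look
look('top1','top')
meas('top1',[('pn',(315,245,380,300),95,125,110),('jam',(140,218,180,252),72,95,82)],'top')
E
```

```text
oil circ [484.6 258.3  15.3] ell [484.8 258.4] [27.1 30.1] z 222.8 px [334. 196.]
knob circ [483.5 351.9  15.4] ell [482.9 351.9] [25.4 30. ] z 188.5 px [331. 289.]
lid circ [482.6 352.8  39.7] ell [482.7 353. ] [73.7 78.7] z 157.7 px [330. 276.]
jam circ [551.6 305.2  28.4] ell [550.  305.2] [51.9 52.7] z 80.7 px [271. 213.]
must circ [553.8 239.5  23.6] ell [553.9 239.4] [45.1 46.2] z 85.9 px [266. 154.]
sug circ [550.9 371.5  25.6] ell [550.5 371.8] [46.9 49.6] z 58.3 px [274. 260.]
[[594.9 197.3  34. ]
 [436.3 191.3  34. ]
 [589.6 422.1  34. ]]
pn circ [464.7 -39.9  30.7] ell [464.8 -40.1] [58.6 59.3] z 111.3 px [345. 270.]
jam circ [550.  305.3  27.6] ell [552.2 306.1] [46.3 54.7] z 81.9 px [159. 237.]
```

```bash
python3 - <<'E'
from meas import *
meas('w1',[('oil',(300,150,380,230),206,230,223),('knob',(300,265,365,310),170,200,190),('lid',(280,230,380,320),140,165,158)])
cv2.imwrite('pics/top0.png',cv2.imread('pics/top0.png'));np.savez('pics/top0.npz',d=np.load('pics/top0.npy'),T=arm.camera_params('top')['world_from_camera'])
meas('top0',[('oil',(100,220,230,290),213,233,223),('knob',(80,240,150,290),178,208,190),('lid',(80,240,150,300),148,168,158),('must',(178,218,212,248),78,95,86)],'top')
go([484.5,257,190])
E
```

```text
oil circ [485.  256.7  14.9] ell [485.2 256.8] [26.3 29.3] z 222.8 px [334. 196.]
knob circ [483.9 348.   15. ] ell [483.3 348. ] [24.7 29.2] z 188.5 px [331. 289.]
lid circ [482.9 349.2  38.8] ell [483.  349.5] [72.  76.8] z 157.7 px [330. 276.]
oil circ [484.4 256.9  15.8] ell [484.5 256.9] [26.7 31.2] z 223.8 px [157. 258.]
knob circ [480.6 350.   14.8] ell [481.1 349.9] [24.3 28.4] z 189.7 px [108. 267.]
lid circ [480.9 351.   39.3] ell [482.2 350.8] [70.9 76.5] z 159.0 px [117. 269.]
must circ [554.9 238.7  24.5] ell [554.5 239.1] [44.3 47.2] z 87.1 px [193. 233.]
pos [496.  284.4 342.7] tool shift mm [ 26.7  11.4 152.8] rot [ 0.0049 -0.003   0.0045] w 85.4 F [-0.7  0.2  0.6] t 3.55
```

Request:
drive_tool(
  moves=[
    [[1,0.0265,0.0115,0,0.005,-0.003,0.0045],[1,0,0,0,0,0,0],[1,0,0,0.03,0,0,0],[1,0,0,0.03,0,0,0],[1,0,0,0.03,0,0,0],[1,0,0,0.01,0,0,0],[1,0,0,0,0,0,0]],
  ],
)

```text
clock: 4.25
position: [485.1, 251.2, 246.7]
ee_rot: [0.711, -0.703, 0.001, -0.007]
contact_force: [-0.2, 0.1, 0.8]
gripper_width: 85.4
```

```bash
python3 look.py w2;python3 -c "
from h import *
go([484.8,256.8,183])"
```

```text
pos [485.4 251.4 247.4] tool shift mm [ -49.3  -21.3 -101.9] rot [-0.0116  0.0091 -0.007 ] w 85.3 F [-0.2 -1.2  0.3] t 4.3
pos [485.4 251.4 247.4] tool shift mm [-4.8  1.3 64.5] rot [-0.0116  0.0091 -0.007 ] w 85.3 F [-0.2 -1.2  0.3] t 4.3
```

View pics/w2.png

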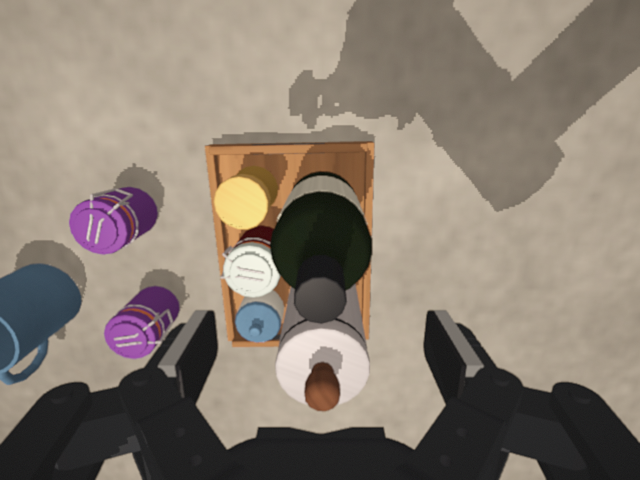

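```bash
python3 -c "
from meas import *
meas('w2',[('oil',(290,260,360,330),206,230,223),('must',(210,165,280,235),76,95,86),('jam',(215,235,285,300),70,90,82)])
for i in range(4): go([484.8,256.8,183])"
```

```text
oil circ [484.5 254.4  16.9] ell [485.  254.5] [26.9 33.6] z 222.6 px [320. 293.]
must circ [553.2 238.8  24.1] ell [553.6 238.7] [45.2 47.4] z 85.8 px [241. 201.]
jam circ [551.  303.5  28.2] ell [550.1 304. ] [50.1 53.7] z 80.9 px [249. 270.]
pos [485.4 251.4 247.4] tool shift mm [-4.8  1.3 64.5] rot [-0.0116  0.0091 -0.007 ] w 85.3 F [-0.2 -1.2  0.3] t 4.3
pos [485.4 251.4 247.4] tool shift mm [-4.8  1.3 64.5] rot [-0.0116  0.0091 -0.007 ] w 85.3 F [-0.2 -1.2  0.3] t 4.3
pos [485.4 251.4 247.4] tool shift mm [-4.8  1.3 64.5] rot [-0.0116  0.0091 -0.007 ] w 85.3 F [-0.2 -1.2  0.3] t 4.3
pos [485.4 251.4 247.4] tool shift mm [-4.8  1.3 64.5] rot [-0.0116  0.0091 -0.007 ] w 85.3 F [-0.2 -1.2  0.3] t 4.3
```

Request:
drive_tool(
  moves=[
    [[1,-0.005,0.001,0.02,-0.008,0.006,-0.004],[1,0,0,0.02,0,0,0],[1,0,0,0.02,0,0,0],[1,0,0,0.005,0,0,0],[1,0,0,0,0,0,0]],
  ],
)

```text
clock: 4.8
position: [490.4, 260.3, 191.4]
ee_rot: [0.712, -0.702, 0.002, -0.012]
contact_force: [-0.6, -0.7, 0.0]
gripper_width: 85.7
```

```bash
python3 -c "
from h import *
go([484.8,256.8,183])"
```

```text
pos [490.4 260.3 191.4] tool shift mm [3.6 5.9 8.2] rot [-0.02    0.0141 -0.0021] w 85.7 F [-0.6 -0.7  0. ] t 4.8
```

Request:
drive_tool(
  moves=[
    [[1,0.003,0.005,0.006,0,0,0],[1,0,0,0,0,0,0]],
  ],
)

```text
clock: 5.0
position: [486.5, 258.0, 187.6]
ee_rot: [0.712, -0.702, 0.002, -0.014]
contact_force: [-0.2, 0.2, -0.9]
gripper_width: 85.6
```

```bash
python3 -c "
from h import *
go([484.8,256.8,183]);arm.get_image('wrist');go([484.8,256.8,183]);s=arm.read_state();print(s['joints'].round(4),s['joint_vel'].round(4))
arm.get_image('wrist');go([484.8,256.8,183]);s=arm.read_state();print(s['joints'].round(4),s['joint_vel'].round(4))"
```

```text
pos [486.5 258.  187.6] tool shift mm [1.2 1.8 4.6] rot [-0.0238  0.0168 -0.002 ] w 85.6 F [-0.2  0.2 -0.9] t 5.0
pos [487.3 258.5 188.4] tool shift mm [1.8 2.7 5.3] rot [-0.0257  0.0178 -0.0015] w 85.4 F [0.9 0.7 0.7] t 5.05
[ 0.7845  0.2813 -0.2622  0.0061 -0.9964 -0.7717] [0.0005 0.0031 0.0145 0.006  0.0012 0.002 ]
pos [487.5 258.6 188.5] tool shift mm [1.9 2.8 5.3] rot [-0.0258  0.0178 -0.0015] w 85.4 F [-0.3 -0.   0.1] t 5.1
[ 0.7844  0.2815 -0.2619  0.0061 -0.9964 -0.7717] [-0.0021  0.0048 -0.0002 -0.0019  0.0005  0.0011]
```

Request:
drive_tool(
  moves=[
    [[1,0,0,0,-0.025,0.018,-0.0015],[1,0,0,0,0,0,0]],
  ],
)

```text
clock: 5.3
position: [487.8, 258.9, 189.9]
ee_rot: [0.713, -0.701, 0.0, -0.001]
contact_force: [0.0, -0.9, -0.6]
gripper_width: 85.2
```

```bash
python3 -c "
from h import *
go([484.8,256.8,183])"
```

```text
pos [487.8 258.9 189.9] tool shift mm [2.  3.1 6.9] rot [-0.0023  0.0009  0.0003] w 85.2 F [ 0.  -0.9 -0.6] t 5.3
```

Request:
drive_tool(
  moves=[
    [[1,0.002,0.003,0.006,-0.002,0.001,0],[1,0,0,0,0,0,0],[0.3,0,0,0,0,0,0],[0.1,0,0,0,0,0,0],[0.1,0,0,0,0,0,0],[0.1,0,0,0,0,0,0],[0.1,0,0,0,0,0,0],[0.1,0,0,0,0,0,0]],
  ],
)

```text
clock: 6.1
position: [484.8, 256.6, 184.1]
ee_rot: [0.713, -0.701, 0.0, -0.001]
contact_force: [0.9, -0.9, -0.3]
gripper_width: 26.5
```

```bash
python3 -c "
from h import *
go([484.8,256.8,183])"
```

```text
pos [484.8 256.6 184.1] tool shift mm [-0.2 -0.   1.1] rot [-0.0027  0.0015  0.0003] w 26.5 F [ 0.9 -0.9 -0.3] t 6.1
```

Request:
drive_tool(
  moves=[
    [[0,0,0,-0.01,0,0,0],[0,0,0,-0.025,0,0,0],[0,0,0,-0.03,0,0,0],[0,0,0,-0.03,0,0,0],[0,0,0,-0.03,0,0,0],[0,0,0,-0.015,0,0,0],[0,0,0,0,0,0,0]],
  ],
)

```text
clock: 6.8
position: [478.9, 253.7, 321.7]
ee_rot: [0.712, -0.702, -0.004, 0.01]
contact_force: [0.4, 1.0, -5.3]
gripper_width: 26.8
```

```bash
python3 -c "
from h import *
go([495,-295,320])"
```

```text
pos [478.9 253.7 321.7] tool shift mm [548.8  -8.2   6.3] rot [ 0.0199 -0.0088 -0.0029] w 26.8 F [ 0.4  1.  -5.3] t 6.8
```

```bash
python3 - <<'E'
from meas import *
im=cv2.imread('pics/top0.png');V=im.max(2)
k=np.zeros((480,640),np.uint8);k[170:300,410:515]=(V<80)[170:300,410:515]*255
k=cv2.morphologyEx(k,cv2.MORPH_CLOSE,np.ones((7,7)))
c=max(cv2.findContours(k,0,1)[0],key=cv2.contourArea)
P=plane('top',c[:,0],4)[:,:2];r=cv2.minAreaRect(P.astype(np.float32));print('mat',r)
S=cv2.cvtColor(im,cv2.COLOR_BGR2HSV)[:,:,1]
for th in (190,210,225):
    k[:]=0;k[170:248,280:370]=((V>th)&(S<40))[170:248,280:370]
    k2=cv2.morphologyEx(k,cv2.MORPH_OPEN,np.ones((5,5)))
    c=max(cv2.findContours(k2,0,1)[0],key=cv2.contourArea);P=plane('top',c[:,0],13)[:,:2].astype(np.float32);print(th,cv2.minEnclosingCircle(P),cv2.fitEllipse(P),c[:,0].min(0),c[:,0].max(0))
E
```

```text
mat ((536.5660400390625, -297.28790283203125), (159.28268432617188, 237.3018798828125), 86.5665054321289)
190 ((603.6250610351562, -12.450064659118652), 65.77152252197266) ((603.7964477539062, -12.471577644348145), (128.66159057617188, 129.1346893310547), 39.02810287475586) [293 180] [355 240]
210 ((603.6603393554688, -12.510384559631348), 65.72584533691406) ((603.8583984375, -12.525893211364746), (128.67605590820312, 128.9243621826172), 37.399356842041016) [293 180] [355 240]
225 ((603.9832763671875, -12.092528343200684), 65.50772094726562) ((603.8590698242188, -12.651928901672363), (128.04124450683594, 128.70875549316406), 67.51654815673828) [294 180] [355 240]
```

Request:
drive_tool(
  moves=[
    [[0,0.015,0,0,0.018,-0.008,-0.003],[0,0.03,0,0,0,0,0],[0,0.035,0,0,0,0,0],[0,0.035,0,0,0,0,0],[0,0.035,0,0,0,0,0],[0,0.035,0,0,0,0,0],[0,0.035,0,0,0,0,0],[0,0.035,0,0,0,0,0],[0,0.035,0,0,0,0,0],[0,0.035,0,0,0,0,0],[0,0.035,0,0,0,0,0],[0,0.035,0,0,0,0,0],[0,0.035,0,0,0,0,0],[0,0.035,0,0,0,0,0],[0,0.035,0,0,0,0,0],[0,0.03,0,0,0,0,0],[0,0.015,0,0,0,0,0],[0,0,0,0,0,0,0],[0,0,0,0,0,0,0]],
  ],
)

```text
clock: 8.7
position: [461.2, -316.6, 287.8]
ee_rot: [0.711, -0.702, -0.025, 0.02]
contact_force: [0.6, 0.8, -5.7]
gripper_width: 26.6
```

```bash
python3 -c "
from h import *
go([488,-295,320])"
```

```text
pos [ 461.2 -316.6  287.8] tool shift mm [-21.5 -25.  -33.8] rot [ 0.0639  0.0075 -0.0046] w 26.6 F [ 0.6  0.8 -5.7] t 8.7
```

Request:
drive_tool(
  moves=[
    [[0,0,0,0,0.032,0.004,-0.004],[0,0,0,0,0.032,0.004,0],[0,-0.011,-0.012,0,0,0,0],[0,-0.011,-0.012,0,0,0,0],[0,0,0,0,0,0,0]],
  ],
)

```text
clock: 9.2
position: [483.2, -288.5, 283.6]
ee_rot: [0.714, -0.7, -0.004, 0.0]
contact_force: [0.5, -0.5, -4.9]
gripper_width: 26.6
```

```bash
python3 -c "
from h import *
go([488,-295,180])"
```

```text
pos [ 483.2 -288.5  283.6] tool shift mm [  7.1  -5.3 103.6] rot [0.0056 0.0049 0.0019] w 26.6 F [ 0.5 -0.5 -4.9] t 9.2
```

Request:
drive_tool(
  moves=[
    [[0,0.004,-0.003,0.02,-0.002,-0.001,0.002],[0,0.002,-0.002,0.025,-0.003,-0.001,0],[0,0,0,0.025,-0.003,-0.001,0],[0,0,0,0.018,-0.002,-0.001,0],[0,0,0,0,0,0,0]],
  ],
)

```text
clock: 9.7
position: [491.0, -289.3, 193.0]
ee_rot: [0.716, -0.698, -0.009, 0.003]
contact_force: [-1.3, 0.2, -6.3]
gripper_width: 26.7
```

```bash
python3 -c "
from h import *
go([488,-295,180])"
```

```text
pos [ 491.  -289.3  193. ] tool shift mm [ 5.7  2.9 13. ] rot [0.0165 0.0086 0.008 ] w 26.7 F [-1.3  0.2 -6.3] t 9.7
```

Request:
drive_tool(
  moves=[
    [[0,0,0,0,0.016,0.0085,0.008],[0,0.005,0.003,0.004,0,0,0],[0,0,0,0,0,0,0]],
  ],
)

```text
clock: 10.0
position: [489.7, -294.2, 190.9]
ee_rot: [0.714, -0.7, 0.002, -0.0]
contact_force: [-0.1, 0.1, -4.5]
gripper_width: 26.7
```

```bash
python3 -c "
from h import *
go([488,-295,180])"
```

```text
pos [ 489.7 -294.2  190.9] tool shift mm [ 0.7  1.7 10.9] rot [-0.003  -0.0026  0.0021] w 26.7 F [-0.1  0.1 -4.5] t 10.0
```

Request:
drive_tool(
  moves=[
    [[0,0,0,0.004,-0.003,-0.002,0.002],[0,0,0,0.003,0,0,0],[0,0,0,0.002,0,0,0],[0,0,0,0.001,0,0,0],[0,0,0,0,0,0,0]],
  ],
)

```text
clock: 10.5
position: [490.6, -295.0, 182.6]
ee_rot: [0.713, -0.701, 0.002, -0.001]
contact_force: [0.9, -0.6, -4.7]
gripper_width: 26.5
```

```bash
python3 -c "
from h import *
go([488,-295,180])"
```

```text
pos [ 490.6 -295.   182.6] tool shift mm [-0.1  2.6  2.6] rot [-0.0043 -0.0022 -0.0006] w 26.5 F [ 0.9 -0.6 -4.7] t 10.5
```

Request:
drive_tool(
  moves=[
    [[0,0,0,0.0015,-0.002,-0.001,0],[0,0,0,0.0015,-0.002,-0.001,0],[0,0,0,0.0015,0,0,0],[0,0,0,0,0,0,0]],
  ],
)

```text
clock: 10.9
position: [491.2, -295.5, 180.2]
ee_rot: [0.713, -0.701, 0.001, 0.0]
contact_force: [0.1, 0.8, -5.2]
gripper_width: 26.4
```

```bash
python3 -c "
from h import *
go([488,-295,180])"
```

```text
pos [ 491.2 -295.5  180.2] tool shift mm [-0.6  3.2  0.1] rot [-0.0014 -0.0019  0.0003] w 26.4 F [ 0.1  0.8 -5.2] t 10.9
```

Request:
drive_tool(
  moves=[
    [[0,0,0,0.0015,-0.001,-0.001,0],[0,0,0,0.001,0,0,0],[0,0,0,0,0,0,0]],
  ],
)

```text
clock: 11.2
position: [491.6, -296.0, 180.0]
ee_rot: [0.714, -0.701, 0.002, 0.0]
contact_force: [-0.7, 0.6, -1.6]
gripper_width: 26.4
```

Request:
drive_tool(
  moves=[
    [[0,0,0,0.0007,0,0,0],[0.4,0,0,0,0,0,0],[0.7,0,0,0,0,0,0],[0.7,0,0,0,0,0,0],[0.7,0,0,0,0,0,0]],
  ],
)

```text
clock: 11.7
position: [493.9, -296.9, 180.0]
ee_rot: [0.714, -0.7, 0.005, -0.001]
contact_force: [-0.3, 0.2, -0.3]
gripper_width: 59.5
```

Request:
drive_tool(
  moves=[
    [[0.7,0,0,-0.015,0,0,0],[0.7,0,0,-0.035,0,0,0],[0.7,0,0,-0.04,0,0,0],[0.7,0,0,-0.04,0,0,0],[0.7,0,0,-0.02,0,0,0],[0.7,0,0,0,0,0,0]],
  ],
)

```text
clock: 12.3
position: [492.8, -296.6, 333.5]
ee_rot: [0.714, -0.7, 0.004, -0.0]
contact_force: [0.7, -0.0, -0.2]
gripper_width: 59.5
```

```bash
python3 look.py w3;python3 -c "
from h import *
go([482.5,349.5,320])"
```

```text
pos [ 492.3 -296.3  332. ] tool shift mm [-595.9  -23.8  -20.1] rot [-0.0036 -0.0037  0.0011] w 59.9 F [ 0.5 -0.9  0. ] t 12.35
pos [ 492.3 -296.3  332. ] tool shift mm [-645.9   -2.1    9.6] rot [-0.0036 -0.0037  0.0011] w 59.9 F [ 0.5 -0.9  0. ] t 12.35
```

View pics/w3.png

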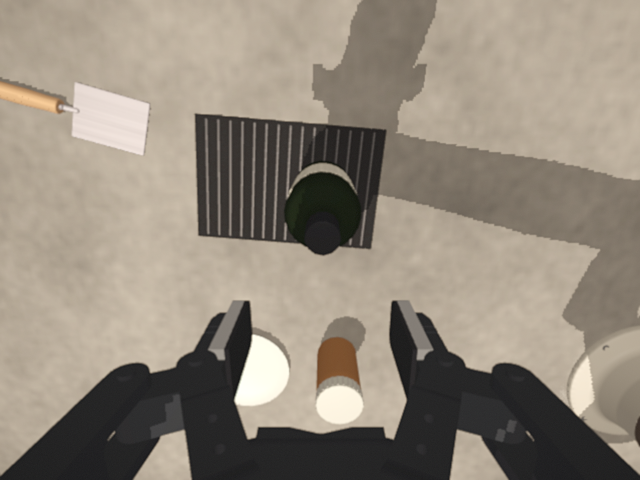

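Request:
drive_tool(
  moves=[
    [[0.7,-0.02,0,0,-0.004,-0.004,0.001],[0.7,-0.04,0,0,0,0,0],[0.7,-0.04,0,0,0,0,0],[0.7,-0.04,0,0,0,0,0],[0.7,-0.04,0,0,0,0,0],[0.7,-0.04,0,0,0,0,0],[0.7,-0.04,0,0,0,0,0],[0.7,-0.04,0,0,0,0,0],[0.7,-0.04,0,0,0,0,0],[0.7,-0.04,0,0,0,0,0],[0.7,-0.04,0,0,0,0,0],[0.7,-0.04,0,0,0,0,0],[0.7,-0.04,0,0,0,0,0],[0.7,-0.04,0,0,0,0,0],[0.7,-0.04,0,0,0,0,0],[0.7,-0.03,0,0,0,0,0],[0.7,-0.015,0,0,0,0,0],[0.7,0,0,0,0,0,0],[0.7,0,0,0,0,0,0]],
  ],
)

```text
clock: 14.25
position: [470.4, 350.1, 293.1]
ee_rot: [0.711, -0.703, -0.014, 0.025]
contact_force: [-0.5, -0.2, 0.6]
gripper_width: 59.7
```

```bash
python3 look.py w4;python3 -c "
from h import *
go([482.5,349.5,240])"
```

```text
pos [470.4 349.9 293.1] tool shift mm [ 51.1 -30.9 -57.9] rot [ 0.0549 -0.0153 -0.0071] w 60.0 F [ 0.4 -0.3 -0.3] t 14.3
pos [470.4 349.9 293.1] tool shift mm [ -0.3 -15.   52.4] rot [ 0.0549 -0.0153 -0.0071] w 60.0 F [ 0.4 -0.3 -0.3] t 14.3
```

View pics/w4.png

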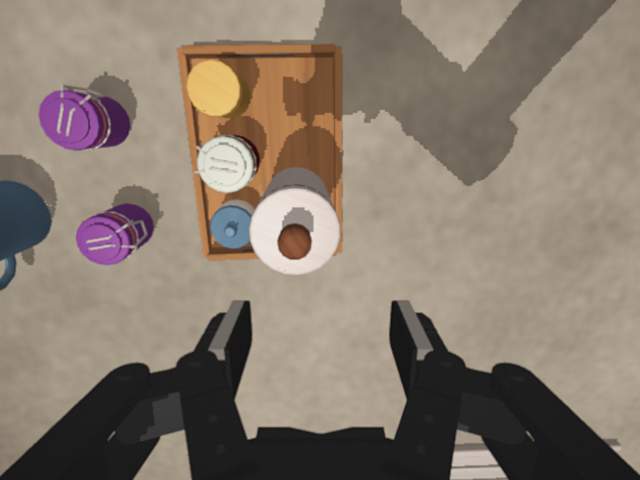

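Now the caddy shows clearly: knob at (295,241), jam (225,164), mustard (215,88), sugar (232,228). The oil place is empty.

```bash
python3 -c "
from meas import *
meas('w4',[('knob',(265,215,330,265),178,205,190),('lid',(240,180,350,280),145,168,158),('jam',(185,130,265,195),72,90,82),('must',(180,50,255,120),76,95,86)])
f=np.load('pics/w4.npz');W=(arm.camera_params('wrist'),f['T']);print(plane('wrist',[(180,46),(341,45),(207,258)],34,W).round(1))
"
```

```text
knob circ [482.4 350.4  13.4] ell [482.7 350.3] [24.4 26. ] z 189.0 px [294. 242.]
lid circ [482.9 351.2  37.3] ell [482.9 351.3] [71.5 73.7] z 157.9 px [296. 230.]
jam circ [549.3 307.4  27.1] ell [549.2 306.7] [51.4 52.3] z 80.9 px [225. 164.]
must circ [553.9 240.3  24.1] ell [553.9 240.3] [45.4 47.4] z 86.0 px [214.  88.]
[[595.  197.7  34. ]
 [436.6 193.2  34. ]
 [587.3 419.   34. ]]
```

Request:
drive_tool(
  moves=[
    [[0.7,0,0,0,0.03,-0.008,-0.007],[0.7,0,0,0,0.025,-0.007,0],[0.7,0,-0.012,0,0,0,0],[0.7,0,0,0,0,0,0]],
  ],
)

```text
clock: 14.7
position: [483.8, 344.8, 293.5]
ee_rot: [0.712, -0.703, 0.001, -0.0]
contact_force: [-0.2, -0.4, 0.2]
gripper_width: 60.0
```

```bash
python3 -c "
from h import *
go([482.5,349.5,164])"
```

```text
pos [483.8 344.8 293.5] tool shift mm [ -4.7   1.4 129.5] rot [-0.0015 -0.0002 -0.005 ] w 60.0 F [-0.2 -0.4  0.2] t 14.7
```

Request:
drive_tool(
  moves=[
    [[0.7,-0.005,0.001,0.03,0,0,-0.005],[0.7,0,0,0.03,-0.002,0.002,0],[0.7,0,0,0.03,-0.002,0.002,0],[0.7,0,0,0.02,-0.002,0.002,0],[0.7,0,0,0,0,0,0]],
  ],
)

```text
clock: 15.2
position: [486.5, 347.1, 182.6]
ee_rot: [0.711, -0.703, 0.0, 0.002]
contact_force: [0.8, 0.3, 0.7]
gripper_width: 59.5
```

```bash
python3 -c "
from h import *
go([482.7,350.2,163])"
```

```text
pos [486.5 347.1 182.6] tool shift mm [-3.2  3.7 19.6] rot [ 0.0021 -0.0023 -0.0073] w 59.5 F [0.8 0.3 0.7] t 15.2
```

Request:
drive_tool(
  moves=[
    [[0.7,-0.003,0.004,0.01,0.002,-0.002,-0.007],[0.7,0,0,0.009,0,0,0],[0.7,0,0,0,0,0,0]],
  ],
)

```text
clock: 15.5
position: [483.8, 350.4, 164.6]
ee_rot: [0.713, -0.701, 0.0, -0.002]
contact_force: [-0.3, -0.5, 1.0]
gripper_width: 59.7
```

```bash
python3 -c "
from h import *
go([482.7,350.2,163])"
```

```text
pos [483.8 350.4 164.6] tool shift mm [0.2 1.1 1.6] rot [-0.0028  0.0024 -0.001 ] w 59.7 F [-0.3 -0.5  1. ] t 15.5
```

Request:
drive_tool(
  moves=[
    [[0.7,0,0.001,0.001,-0.003,0.002,0],[0.4,0,0,0,0,0,0],[0,0,0,0,0,0,0],[0,0,0,0,0,0,0],[0,0,0,0,0,0,0],[0,0,0,0,0,0,0],[0,0,0,0,0,0,0]],
  ],
)

```text
clock: 16.2
position: [483.7, 351.5, 166.1]
ee_rot: [0.713, -0.701, -0.0, -0.003]
contact_force: [0.0, 0.2, -0.5]
gripper_width: 24.4
```

```bash
python3 -c "
from h import *
go([482.7,350.2,163])"
```

```text
pos [483.7 351.5 166.1] tool shift mm [1.3 1.  3.1] rot [-0.0033  0.0039 -0.0005] w 24.4 F [ 0.   0.2 -0.5] t 16.2
```

Request:
drive_tool(
  moves=[
    [[0,0,0,-0.01,0,0,0],[0,0,0,-0.025,0,0,0],[0,0,0,-0.03,0.002,-0.001,0],[0,0,0,-0.03,0.002,-0.001,0],[0,0,0,-0.03,0.002,-0.001,0],[0,0,0,-0.03,0.002,-0.001,0],[0,0,0,-0.01,0,0,0],[0,0,0,0,0,0,0]],
  ],
)

```text
clock: 17.0
position: [479.1, 348.0, 332.6]
ee_rot: [0.712, -0.702, -0.001, 0.002]
contact_force: [0.1, -0.3, -4.4]
gripper_width: 24.0
```

```bash
python3 -c "
from h import *
go([583,-300,330])"
```

```text
pos [479.1 348.  332.6] tool shift mm [649.5 -94.4   3.3] rot [ 0.0037 -0.0017 -0.0028] w 24.0 F [ 0.1 -0.3 -4.4] t 17.0
```

Request:
drive_tool(
  moves=[
    [[0,0.015,-0.006,0,0.003,-0.001,-0.003],[0,0.03,-0.007,-0.002,0.003,0,0],[0,0.037,-0.007,-0.002,0.003,0,0],[0,0.037,-0.007,-0.002,0.003,0,0],[0,0.037,-0.007,-0.002,0.003,0,0],[0,0.037,-0.007,-0.002,0.003,0,0],[0,0.037,-0.007,-0.002,0.003,0,0],[0,0.037,-0.007,-0.002,0.003,0,0],[0,0.037,-0.007,-0.002,0.003,0,0],[0,0.037,-0.007,-0.002,0.003,0,0],[0,0.037,-0.007,-0.002,0.003,0,0],[0,0.037,-0.007,-0.002,0.003,0,0],[0,0.037,-0.007,-0.002,0.003,0,0],[0,0.037,-0.007,-0.002,0.003,0,0],[0,0.037,-0.007,-0.002,0.003,0,0],[0,0.015,0,0,0,0,0],[0,0,0,0,0,0,0],[0,0,0,0,0,0,0]],
  ],
)

```text
clock: 18.8
position: [578.2, -224.1, 324.1]
ee_rot: [0.712, -0.702, -0.007, 0.015]
contact_force: [-0.4, 0.6, -3.8]
gripper_width: 24.0
```

```bash
python3 -c "
from h import *
go([586,-300,330])"
```

```text
pos [ 578.2 -224.1  324.1] tool shift mm [76.1 -6.6 -5.2] rot [ 0.0315 -0.011  -0.0041] w 24.0 F [-0.4  0.6 -3.8] t 18.8
```

Compensation works. Finish the approach.

Request:
drive_tool(
  moves=[
    [[0,0.02,-0.004,0,0.016,-0.006,-0.004],[0,0.03,-0.004,0,0.016,-0.005,0],[0,0.023,0,0,0.003,0,0],[0,0,0,0,0,0,0],[0,0,0,0,0,0,0]],
  ],
)

```text
clock: 19.3
position: [586.3, -292.4, 320.0]
ee_rot: [0.716, -0.698, -0.003, -0.001]
contact_force: [0.4, 0.5, -4.3]
gripper_width: 23.9
```

```bash
python3 -c "
from h import *
go([586,-300,162])"
```

```text
pos [ 586.3 -292.4  320. ] tool shift mm [8.500e+00 1.000e-01 1.579e+02] rot [0.0031 0.0056 0.0085] w 23.9 F [ 0.4  0.5 -4.3] t 19.3
```

Request:
drive_tool(
  moves=[
    [[0,0.004,0,0.02,0.002,0.004,0.008],[0,0.004,0,0.03,0,0,0],[0,0,0,0.03,0,0,0],[0,0,0,0.03,0,0,0],[0,0,0,0.025,0,0,0],[0,0,0,0.008,0,0,0],[0,0,0,0,0,0,0]],
  ],
)

```text
clock: 20.0
position: [587.3, -290.1, 174.3]
ee_rot: [0.718, -0.696, -0.001, -0.001]
contact_force: [0.4, -0.4, -3.7]
gripper_width: 24.2
```

```bash
python3 -c "
from h import *
go([586,-300,162])"
```

```text
pos [ 587.3 -290.1  174.3] tool shift mm [ 9.9  1.6 12.3] rot [-0.0008  0.0023  0.0125] w 24.2 F [ 0.4 -0.4 -3.7] t 20.0
```

Request:
drive_tool(
  moves=[
    [[0,0.009,0,0.004,0,0.002,0.012],[0,0,0,0.004,0,0,0],[0,0,0,0.0015,0,0,0],[0,0,0,0.001,0,0,0],[0,0,0,0.001,0,0,0],[0,0,0,0,0,0,0]],
  ],
)

```text
clock: 20.6
position: [590.7, -300.1, 168.1]
ee_rot: [0.714, -0.7, 0.005, -0.002]
contact_force: [-0.5, -0.4, -3.6]
gripper_width: 24.2
```

```bash
python3 -c "
from h import *
go([586,-300,162])"
```

```text
pos [ 590.7 -300.1  168.1] tool shift mm [-0.2  4.7  6. ] rot [-0.0104 -0.0038  0.0013] w 24.2 F [-0.5 -0.4 -3.6] t 20.6
```

Request:
drive_tool(
  moves=[
    [[0,0,0,0.003,-0.01,-0.004,0],[0,0,0,0.002,0,0,0],[0,0,0,0.002,0,0,0],[0,0,0,0.001,0,0,0],[0,0,0,0,0,0,0]],
  ],
)

```text
clock: 21.1
position: [591.3, -300.9, 162.2]
ee_rot: [0.714, -0.7, 0.001, -0.0]
contact_force: [-0.3, -0.3, -4.1]
gripper_width: 24.2
```

```bash
python3 -c "
from h import *
go([590,-300,162])"
```

```text
pos [ 591.3 -300.9  162.2] tool shift mm [-0.9  1.3  0.2] rot [-0.002  -0.0017  0.0019] w 24.2 F [-0.3 -0.3 -4.1] t 21.1
```

Request:
drive_tool(
  moves=[
    [[0,0,0,0.001,-0.002,-0.002,0],[0,0,0,0.001,0,0,0],[0,0,0,0.001,0,0,0],[0,0,0,0,0,0,0]],
  ],
)

```text
clock: 21.5
position: [591.5, -301.2, 162.2]
ee_rot: [0.714, -0.7, 0.001, -0.0]
contact_force: [-0.5, 0.3, -0.4]
gripper_width: 24.5
```

Request:
drive_tool(
  moves=[
    [[0.4,0,0,0,0,0,0],[0.6,0,0,0,0,0,0],[0.6,0,0,0,0,0,0],[0.6,0,0,-0.015,0,0,0],[0.6,0,0,-0.035,0,0,0],[0.6,0,0,-0.04,0,0,0],[0.6,0,0,-0.04,0,0,0],[0.6,0,0,-0.02,0,0,0],[0.6,0,0,0,0,0,0]],
  ],
)

```text
clock: 22.4
position: [592.9, -301.7, 314.0]
ee_rot: [0.714, -0.7, 0.002, -0.0]
contact_force: [-0.4, 0.4, 0.1]
gripper_width: 51.2
```

```bash
python3 look.py w5;python3 -c "
from h import *
go([550,306,280])"
```

```text
pos [ 592.4 -301.4  312.4] tool shift mm [-603.    75.5  -38. ] rot [-0.0004 -0.0006  0.0023] w 51.2 F [0.7 0.7 0.8] t 22.45
pos [ 592.4 -301.4  312.4] tool shift mm [-608.1   30.4   32. ] rot [-0.0004 -0.0006  0.0023] w 51.2 F [0.7 0.7 0.8] t 22.45
```

View pics/w5.png

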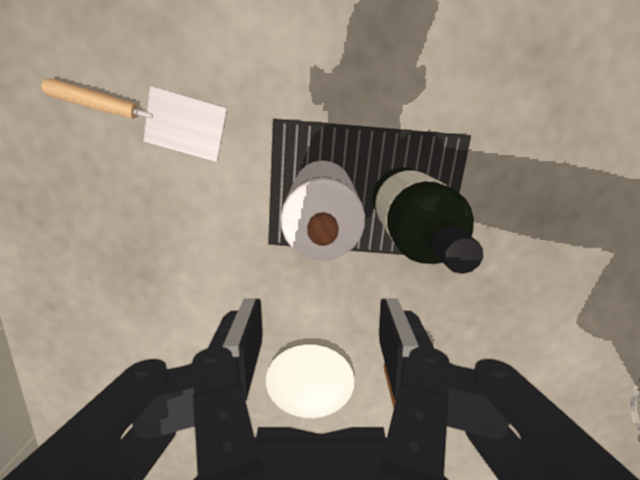

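Request:
drive_tool(
  moves=[
    [[0.6,-0.02,0.001,0,0.002,0,0.002],[1,-0.04,0.001,-0.001,0.003,0,0],[1,-0.04,0.001,-0.001,0.003,0,0],[1,-0.04,0.001,-0.001,0.003,0,0],[1,-0.04,0.001,-0.001,0.003,0,0],[1,-0.04,0.001,-0.001,0.003,0,0],[1,-0.04,0.001,-0.001,0.003,0,0],[1,-0.04,0.001,-0.001,0.003,0,0],[1,-0.04,0.001,-0.001,0.003,0,0],[1,-0.04,0.001,-0.001,0.003,0,0],[1,-0.04,0.001,-0.001,0.003,0,0],[1,-0.04,0.001,-0.001,0.003,0,0],[1,-0.04,0.001,-0.001,0.003,0,0],[1,-0.04,0.001,-0.001,0.003,0,0],[1,-0.04,0.001,-0.001,0.003,0,0],[1,-0.02,0.001,0,0,0,0],[1,0,0,0,0,0,0],[1,0,0,0,0,0,0]],
  ],
)

```text
clock: 24.25
position: [554.4, 319.7, 284.0]
ee_rot: [0.711, -0.703, -0.0, 0.008]
contact_force: [0.1, -0.1, 0.5]
gripper_width: 85.1
```

```bash
python3 -c "
from h import *
go([550,306,280])"
```

```text
pos [554.4 319.7 284. ] tool shift mm [13.6  4.6  4.2] rot [ 0.0123 -0.0111 -0.0059] w 85.1 F [ 0.1 -0.1  0.5] t 24.25
```

Request:
drive_tool(
  moves=[
    [[1,0.013,0.004,0.01,0.012,-0.011,-0.006],[1,0,0,0,0,0,0]],
  ],
)

```text
clock: 24.45
position: [550.2, 303.9, 272.2]
ee_rot: [0.713, -0.702, -0.0, 0.002]
contact_force: [-0.6, -0.3, 0.9]
gripper_width: 85.5
```

```bash
python3 look.py w6;python3 -c "
from h import *
go([550,306,130])"
```

```text
pos [551.2 304.7 273.1] tool shift mm [  4.1  46.3 -76.9] rot [ 0.0006 -0.001  -0.0015] w 85.5 F [ 0.5 -0.  -0.4] t 24.5
pos [551.2 304.7 273.1] tool shift mm [ -1.4   1.1 143.1] rot [ 0.0006 -0.001  -0.0015] w 85.5 F [ 0.5 -0.  -0.4] t 24.5
```

View pics/w6.png

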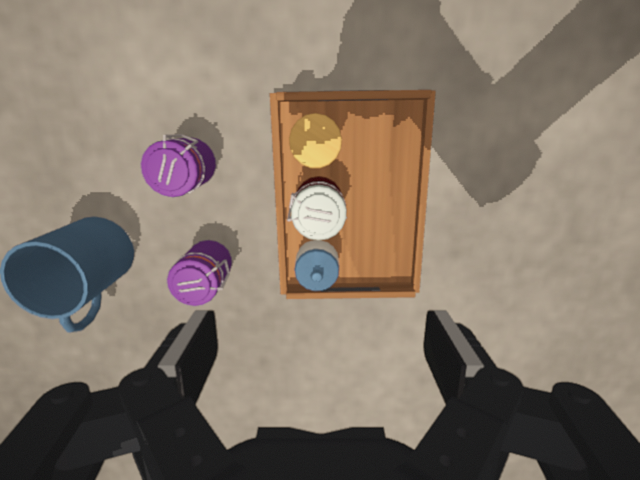

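```bash
python3 -c "
from meas import *
meas('w6',[('jam',(280,175,355,245),72,92,82),('must',(280,105,350,175),76,95,86),('sug',(285,235,350,300),50,72,60),('pur',(160,230,230,310),64,90,74),('pur2',(130,130,220,200),64,90,74)])
f=np.load('pics/w6.npz');W=(arm.camera_params('wrist'),f['T']);print(plane('wrist',[(271,93),(433,91),(283,296),(416,295)],34,W).round(1))
"
```

```text
jam circ [552.8 305.6  27.9] ell [551.4 305.3] [51.5 52.4] z 80.9 px [318. 212.]
must circ [554.7 239.5  23.2] ell [554.7 239.6] [45.1 45.5] z 86.0 px [315. 140.]
sug circ [551.8 372.9  24.1] ell [551.8 372.9] [46.5 46.9] z 58.5 px [317. 269.]
pur circ [677.4 383.9  28.4] ell [678.9 383. ] [52.2 53.6] z 72.6 px [194. 282.]
pur2 circ [690.3 265.7  28.3] ell [690.  267.2] [52.6 53.2] z 72.9 px [169. 166.]
[[598.9 197.9  34. ]
 [440.7 193.5  34. ]
 [590.6 418.1  34. ]
 [435.  414.4  34. ]]
```

Request:
drive_tool(
  moves=[
    [[1,-0.001,0,0.03,-0.002,0.001,-0.001],[1,0,0,0.035,-0.002,0.002,0],[1,0,0,0.035,-0.002,0.002,0],[1,0,0,0.03,-0.002,0.002,0],[1,0,0,0,0,0,0]],
  ],
)

```text
clock: 25.0
position: [556.0, 303.0, 144.8]
ee_rot: [0.711, -0.703, 0.001, 0.001]
contact_force: [-0.2, -0.4, -0.7]
gripper_width: 85.3
```

```bash
python3 -c "
from h import *
go([551.5,305.5,33])"
```

```text
pos [556.  303.  144.8] tool shift mm [ -2.8   4.5 111.8] rot [-0.0007 -0.0025 -0.0072] w 85.3 F [-0.2 -0.4 -0.7] t 25.0
```

Request:
drive_tool(
  moves=[
    [[1,-0.003,0.005,0.02,-0.001,-0.001,-0.007],[1,0,0.001,0.02,-0.001,0.001,0],[1,0,0.001,0.02,-0.001,0.001,0],[1,0,0,0.01,-0.001,0.001,0],[1,0,0,0,0,0,0]],
  ],
)

```text
clock: 25.5
position: [556.4, 307.7, 82.6]
ee_rot: [0.713, -0.701, 0.003, -0.005]
contact_force: [-1.3, 0.5, -0.0]
gripper_width: 85.2
```

```bash
python3 -c "
from h import *
go([551.5,305.5,33])"
```

```text
pos [556.4 307.7  82.6] tool shift mm [ 2.2  5.4 49.6] rot [-0.0106  0.0026 -0.0013] w 85.2 F [-1.3  0.5 -0. ] t 25.5
```

Request:
drive_tool(
  moves=[
    [[1,0.002,0.006,0.01,-0.011,0.003,-0.001],[1,0,0.001,0.015,0,0,0],[1,0,0.001,0.015,-0.001,0.001,0],[1,0,0,0.008,0,0,0],[1,0,0,0,0,0,0]],
  ],
)

```text
clock: 26.0
position: [551.1, 307.3, 37.5]
ee_rot: [0.713, -0.701, 0.0, -0.003]
contact_force: [-0.0, -0.1, -0.4]
gripper_width: 85.2
```

```bash
python3 -c "
from h import *
go([551.5,305.5,33])"
```

```text
pos [551.1 307.3  37.5] tool shift mm [ 1.8 -0.3  4.5] rot [-0.0051  0.0041 -0.0001] w 85.2 F [-0.  -0.1 -0.4] t 26.0
```

Request:
drive_tool(
  moves=[
    [[1,0.0018,0,0.003,-0.005,0.004,0],[1,0,0,0,0,0,0],[0.7,0,0,0,0,0,0],[0.6,0,0,0,0,0,0],[0.4,0,0,0,0,0,0],[0.3,0,0,0,0,0,0],[0.3,0,0,0,0,0,0],[0.3,0,0,0,0,0,0]],
  ],
)

```text
clock: 26.8
position: [552.1, 306.2, 36.1]
ee_rot: [0.713, -0.701, 0.0, -0.001]
contact_force: [-0.3, 0.2, -0.4]
gripper_width: 53.0
```

```bash
python3 -c "
from h import *
go([551.5,305.5,33])"
```

```text
pos [552.1 306.2  36.1] tool shift mm [0.7 0.6 3.1] rot [-0.002   0.0016  0.0003] w 53.0 F [-0.3  0.2 -0.4] t 26.8
```

Request:
drive_tool(
  moves=[
    [[0.3,0,0,-0.008,0,0,0],[0.3,0,0,-0.02,0,0,0],[0.3,0,0,-0.03,0.001,-0.001,0],[0.3,0,0,-0.03,0.001,-0.001,0],[0.3,0,0,-0.03,0.001,-0.001,0],[0.3,0,0,-0.015,0,0,0],[0.3,0,0,0,0,0,0]],
  ],
)

```text
clock: 27.5
position: [549.3, 303.7, 172.3]
ee_rot: [0.713, -0.701, -0.001, 0.001]
contact_force: [1.1, 0.0, -2.3]
gripper_width: 53.3
```

```bash
python3 -c "
from h import *
go([604,-12,150])"
```

```text
pos [549.3 303.7 172.3] tool shift mm [316.6 -49.7  22.3] rot [ 0.0029 -0.0005 -0.0015] w 53.3 F [ 1.1  0.  -2.3] t 27.5
```

Request:
drive_tool(
  moves=[
    [[0.3,0.015,-0.005,0,0.003,0,-0.001],[0.3,0.033,-0.0055,0,0.004,0,0],[0.3,0.033,-0.0055,0,0.004,0,0],[0.3,0.033,-0.0055,0,0.004,0,0],[0.3,0.033,-0.0055,0,0.004,0,0],[0.3,0.033,-0.0055,0,0.004,0,0],[0.3,0.033,-0.0055,0,0.004,0,0],[0.3,0.033,-0.0055,0,0.004,0,0],[0.3,0.033,-0.005,0,0.004,0,0],[0.3,0.02,-0.003,0,0,0,0],[0.3,0,0,0,0,0,0],[0.3,0,0,0,0,0,0]],
  ],
)

```text
clock: 28.7
position: [596.2, -16.1, 155.6]
ee_rot: [0.711, -0.703, 0.004, 0.003]
contact_force: [-0.1, -0.6, -2.4]
gripper_width: 53.1
```

```bash
python3 -c "
from h import *
go([604,-12,120])"
```

```text
pos [596.2 -16.1 155.6] tool shift mm [-4.3 -7.8 35.6] rot [-0.0007 -0.0097 -0.0052] w 53.1 F [-0.1 -0.6 -2.4] t 28.7
```

```bash
python3 - <<'E'
from meas import *
im=cv2.imread('pics/w5.png');f=np.load('pics/w5.npz');W=(arm.camera_params('wrist'),f['T'])
k=np.zeros((480,640),np.uint8);k[330:426,262:358]=(im.min(2)>170)[330:426,262:358]
k=cv2.morphologyEx(k,cv2.MORPH_OPEN,np.ones((3,3)));c=max(cv2.findContours(k,0,1)[0],key=cv2.contourArea)
print(c[:,0].min(0),c[:,0].max(0));P=plane('wrist',c[:,0],13,W)[:,:2].astype(np.float32);print(cv2.minEnclosingCircle(P),cv2.fitEllipse(P))
s=cv2.imread('pics/scene0.png');k[:]=0;k[250:300,295:365]=(s.min(2)>120)[250:300,295:365]
k=cv2.morphologyEx(k,cv2.MORPH_OPEN,np.ones((3,3)));c=max(cv2.findContours(k,0,1)[0],key=cv2.contourArea);P=plane('scene',c[:,0],12)[:,:2].astype(np.float32);print(cv2.minEnclosingCircle(P),cv2.fitEllipse(P))
E
```

```text
[265 345] [354 418]
((603.0610961914062, -12.706607818603516), 66.71443939208984) ((602.9887084960938, -12.724257469177246), (131.2591094970703, 131.86578369140625), 81.41952514648438)
((598.271484375, -9.932502746582031), 67.31085205078125) ((598.0942993164062, -10.498177528381348), (128.67745971679688, 131.78077697753906), 148.3222198486328)
```

Request:
drive_tool(
  moves=[
    [[0.3,-0.004,-0.006,0.02,0,-0.01,-0.005],[0.3,0,0,0.03,0,0.001,0],[0.3,0,0,0.03,0,0.001,0],[0.3,0,0,0.02,0,0.001,0],[0.3,0,0,0,0,0,0]],
  ],
)

```text
clock: 29.2
position: [600.9, -9.6, 50.9]
ee_rot: [0.715, -0.7, 0.0, 0.001]
contact_force: [-0.6, 1.0, -2.4]
gripper_width: 52.6
```

```bash
python3 -c "
from h import *
go([602.8,-12.4,34])"
```

```text
pos [600.9  -9.6  50.9] tool shift mm [ 2.8 -1.9 16.9] rot [ 0.0012 -0.0025  0.0036] w 52.6 F [-0.6  1.  -2.4] t 29.2
```

Request:
drive_tool(
  moves=[
    [[0.3,0.003,-0.001,0.005,0.001,-0.002,0.003],[0.3,0,0,0.004,0,0,0],[0.3,0,0,0.003,0,0,0],[0.3,0,0,0.001,0,0,0],[0.3,0,0,0,0,0,0]],
  ],
)

```text
clock: 29.7
position: [604.2, -11.1, 40.2]
ee_rot: [0.714, -0.7, 0.002, -0.002]
contact_force: [-0.2, 0.2, -3.3]
gripper_width: 52.8
```

```bash
python3 -c "
from h import *
go([602.8,-12.4,34])"
```

```text
pos [604.2 -11.1  40.2] tool shift mm [1.2 1.5 6.2] rot [-0.0055  0.0002  0.0036] w 52.8 F [-0.2  0.2 -3.3] t 29.7
```

Request:
drive_tool(
  moves=[
    [[0.3,0.0015,0.0015,0.003,-0.005,0,0.003],[0.3,0,0,0.002,0,0,0],[0.3,0,0,0.002,0,0,0],[0.3,0,0,0.001,0,0,0],[0.3,0,0,0,0,0,0]],
  ],
)

```text
clock: 30.2
position: [603.7, -12.7, 34.1]
ee_rot: [0.713, -0.701, 0.001, -0.001]
contact_force: [-0.0, -0.2, -3.4]
gripper_width: 52.6
```

```bash
python3 -c "
from h import *
go([602.8,-12.4,34])"
```

```text
pos [603.7 -12.7  34.1] tool shift mm [-0.3  0.9  0.1] rot [-0.0034  0.0005  0.0005] w 52.6 F [-0.  -0.2 -3.4] t 30.2
```

Request:
drive_tool(
  moves=[
    [[0.3,0,0,0.001,-0.003,0,0],[0.3,0,0,0.001,0,0,0],[0.3,0,0,0,0,0,0]],
  ],
)

```text
clock: 30.5
position: [603.9, -12.6, 34.1]
ee_rot: [0.714, -0.7, 0.0, -0.0]
contact_force: [-0.2, -0.0, -2.9]
gripper_width: 52.7
```

Request:
drive_tool(
  moves=[
    [[0.3,0,0,0.001,0,0,0],[0.3,0,0,0.001,0,0,0],[0.3,0,0,0,0,0,0]],
  ],
)

```text
clock: 30.8
position: [604.1, -12.6, 34.1]
ee_rot: [0.714, -0.7, 0.0, -0.0]
contact_force: [0.3, -0.0, -2.7]
gripper_width: 52.7
```

Request:
drive_tool(
  moves=[
    [[0.3,0,0,0.002,0,0,0],[0.3,0,0,0.002,0,0,0],[0.3,0,0,0,0,0,0]],
  ],
)

```text
clock: 31.1
position: [604.4, -12.6, 34.3]
ee_rot: [0.714, -0.7, 0.001, -0.0]
contact_force: [0.3, -0.7, -3.2]
gripper_width: 52.8
```

```bash
python3 look.py s1 scene; python3 look.py w7; python3 - <<'E'
import cv2
s=cv2.imread('pics/s1.png');cv2.imwrite('pics/s1c.png',cv2.resize(s[190:310,260:420],None,fx=5,fy=5,interpolation=cv2.INTER_CUBIC))
E
```

```text
pos [604.5 -12.6  34.1] tool shift mm [-314.2   92.4 -316.4] rot [-0.0021 -0.001   0.0029] w 52.7 F [ 1.3 -0.2 -2.8] t 31.15
pos [604.5 -12.7  34. ] tool shift mm [-314.2   92.5 -316.6] rot [-0.0017 -0.0013  0.0031] w 52.8 F [-0.7  0.3  2.4] t 31.2
```

View pics/s1c.png

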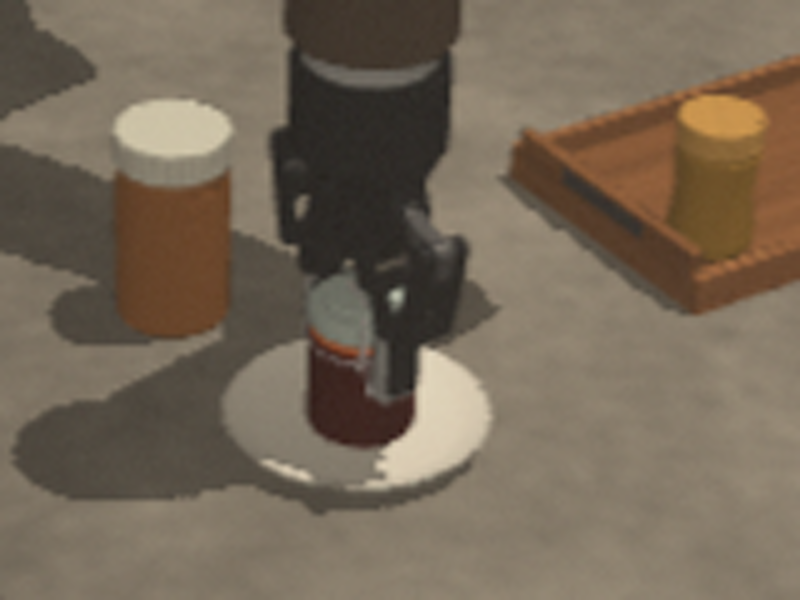

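View pics/w7.png

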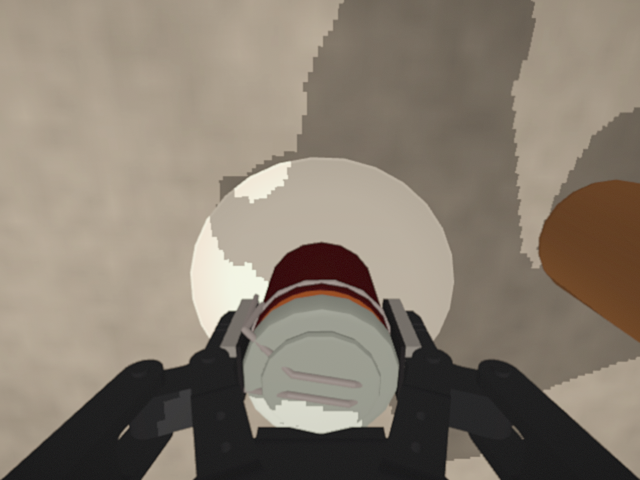

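Request:
drive_tool(
  moves=[
    [[0.65,0,0,0,0,0,0],[0.75,0,0,0,0,0,0],[0.9,0,0,0,0,0,0],[0.9,0,0,0,0,0,0],[0.9,0,0,0,0,0,0]],
  ],
)

```text
clock: 31.7
position: [605.6, -12.8, 33.0]
ee_rot: [0.714, -0.7, 0.002, -0.0]
contact_force: [-0.2, 0.7, 0.8]
gripper_width: 77.0
```

```bash
python3 look.py w8; python3 -c "
from h import *
go([464.8,-40,160])"
```

```text
pos [605.6 -12.8  33. ] tool shift mm [-314.3   93.1 -317.7] rot [-0.0029 -0.0016  0.0034] w 77.0 F [1.  0.5 0.6] t 31.75
pos [605.6 -12.8  33. ] tool shift mm [  24.5  141.  -127.3] rot [-0.0029 -0.0016  0.0034] w 77.0 F [1.  0.5 0.6] t 31.75
```

View pics/w8.png

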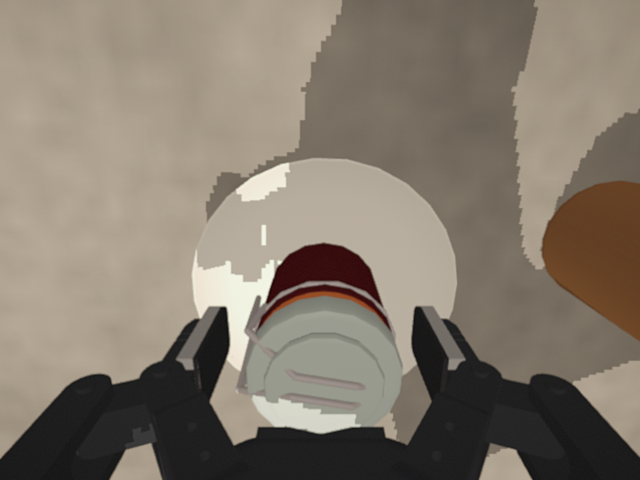

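Request:
drive_tool(
  moves=[
    [[0.9,0,0,-0.01,0,0,0],[0.9,0,0,-0.025,0,0,0],[0.9,0,0,-0.035,0,0,0],[0.9,0,0,-0.04,0,0,0],[1,0,0,-0.04,0,0,0],[1,0,0,-0.03,0,0,0],[1,0,0,0,0,0,0]],
  ],
)

```text
clock: 32.45
position: [604.9, -13.1, 223.8]
ee_rot: [0.715, -0.7, 0.002, -0.0]
contact_force: [0.3, -0.1, 0.5]
gripper_width: 85.3
```

Request:
drive_tool(
  moves=[
    [[1,0.004,0.02,0,0,0,0.003],[1,0.007,0.04,0,0,0,0],[1,0.007,0.04,0,0,0,0],[1,0.006,0.03,0,0,0,0],[1,0,0,0,0,0,0]],
  ],
)

```text
clock: 32.95
position: [470.2, -40.3, 224.3]
ee_rot: [0.713, -0.701, 0.003, -0.002]
contact_force: [-0.0, -1.1, 0.2]
gripper_width: 85.2
```

```bash
python3 look.py w9; python3 look.py t2 top; python3 -c "
from meas import *
go([464.8,-40,130])
meas('t2',[('pn',(315,245,380,300),95,125,110),('jam',(290,170,365,245),70,95,80)],'top')"
```

```text
pos [472.1 -40.  224.6] tool shift mm [-339.1  -40.1 -125.6] rot [-0.0083 -0.0017  0.0007] w 85.9 F [-0.3 -0.  -0.3] t 33.0
pos [473.7 -39.7 224.7] tool shift mm [-338.8  -38.7 -125.6] rot [-0.0092 -0.0019  0.0009] w 85.6 F [1.1 0.7 0.3] t 33.05
pos [473.7 -39.7 224.7] tool shift mm [-0.   9.8 94.6] rot [-0.0092 -0.0019  0.0009] w 85.6 F [1.1 0.7 0.3] t 33.05
pn circ [460.3 -27.2  25.7] ell [459.4 -24.4] [24.1 50.5] z 111.2 px [336. 272.]
jam none
```

View pics/w9.png

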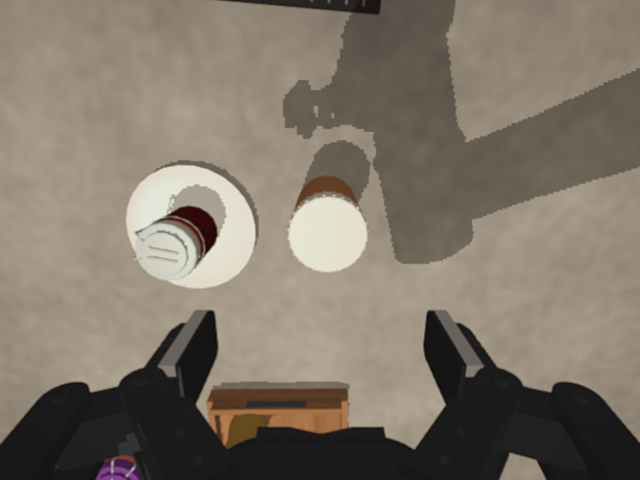

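View pics/t2.png

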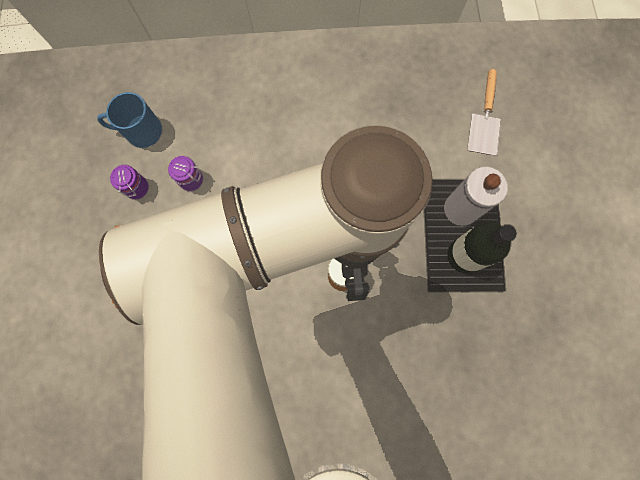

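```bash
python3 - <<'E'
from meas import *
meas('w9',[('pn',(280,170,375,280),100,125,110),('jam',(130,205,220,285),70,95,80)])
im=cv2.imread('pics/w9.png');W=(arm.camera_params('wrist'),np.load('pics/w9.npz')['T'])
# saucer points: mask above-background, hull edge points away from jam
pts=np.array([(128,205),(165,170),(200,166),(240,192),(255,225),(245,262),(203,287)])
P=plane('wrist',pts,13,W)[:,:2];A=np.c_[2*P,np.ones(len(P))];x=np.linalg.lstsq(A,(P**2).sum(1),rcond=None)[0];print('saucer',x[:2],np.sqrt(x[2]+x[0]**2+x[1]**2))
E
```

```text
pn circ [465.2 -41.8  30.7] ell [465.  -41.7] [58.9 60.2] z 109.9 px [327. 233.]
jam circ [602.  -14.4  28.9] ell [600.6 -14.2] [52.  54.5] z 78.9 px [164. 249.]
saucer [602.43192209 -13.33858903] 64.85665430400527
```

Request:
drive_tool(
  moves=[
    [[1,0,0.009,0.02,-0.008,-0.002,0.001],[1,0,0,0.03,0,0,0],[1,0,0,0.03,0,0,0],[1,0,0,0.01,0,0,0],[1,0,0,0,0,0,0]],
  ],
)

```text
clock: 33.55
position: [472.3, -38.4, 133.6]
ee_rot: [0.714, -0.7, 0.003, -0.003]
contact_force: [0.5, 0.9, 0.5]
gripper_width: 85.6
```

```bash
python3 -c "
from h import *
go([465,-41,60])"
```

```text
pos [472.3 -38.4 133.6] tool shift mm [ 2.5  7.9 73.5] rot [-0.0086  0.0003  0.0013] w 85.6 F [0.5 0.9 0.5] t 33.55
```

Request:
drive_tool(
  moves=[
    [[1,0.002,0.008,0,-0.009,0,0.001],[1,0,0.002,0,0,0,0],[1,0,0,0.008,-0.001,0,0],[1,0,0,0,0,0,0]],
  ],
)

```text
clock: 33.95
position: [464.9, -40.2, 128.2]
ee_rot: [0.714, -0.701, 0.001, -0.002]
contact_force: [0.0, 0.4, -0.2]
gripper_width: 85.1
```

```bash
python3 -c "
from h import *
go([465,-41,60])"
```

```text
pos [464.9 -40.2 128.2] tool shift mm [ 0.9  0.2 68.2] rot [-0.0042  0.0009  0.0011] w 85.1 F [ 0.   0.4 -0.2] t 33.95
```

Request:
drive_tool(
  moves=[
    [[1,0.001,0,0.015,-0.004,0.001,0.001],[1,0,0.001,0.02,-0.001,0,0],[1,0,0.001,0.02,-0.002,0,0],[1,0,0,0.012,-0.001,0,0],[1,0,0,0,0,0,0]],
  ],
)

```text
clock: 34.45
position: [466.3, -40.7, 62.4]
ee_rot: [0.714, -0.701, 0.002, -0.002]
contact_force: [-0.2, -0.4, 0.4]
gripper_width: 85.6
```

```bash
python3 -c "
from h import *
go([465,-41,60])"
```

```text
pos [466.3 -40.7  62.4] tool shift mm [0.3 1.3 2.4] rot [-0.0055  0.0012  0.0011] w 85.6 F [-0.2 -0.4  0.4] t 34.45
```

Request:
drive_tool(
  moves=[
    [[1,0,0.002,0.001,-0.005,0.001,0.001],[0.75,0,0,0,0,0,0],[0.65,0,0,0,0,0,0],[0.4,0,0,0,0,0,0],[0.3,0,0,0,0,0,0],[0.3,0,0,0,0,0,0],[0.3,0,0,0,0,0,0]],
  ],
)

```text
clock: 35.15
position: [465.2, -40.3, 63.5]
ee_rot: [0.713, -0.701, 0.001, -0.002]
contact_force: [0.1, -0.6, -2.3]
gripper_width: 58.5
```

```bash
python3 -c "
from h import *
go([465,-41,60])"
```

```text
pos [465.2 -40.3  63.5] tool shift mm [0.7 0.3 3.5] rot [-0.0043  0.0012  0.    ] w 58.5 F [ 0.1 -0.6 -2.3] t 35.15
```

Request:
drive_tool(
  moves=[
    [[0.3,0,0,-0.008,0,0,0],[0.3,0,0,-0.02,0,0,0],[0.3,0,0,-0.035,0.001,0,0],[0.3,0,0,-0.035,0.001,0,0],[0.3,0,0,-0.035,0.001,0,0],[0.3,0,0,-0.015,0,0,0],[0.3,0,0,0,0,0,0]],
  ],
)

```text
clock: 35.85
position: [460.6, -41.3, 216.7]
ee_rot: [0.713, -0.702, -0.001, 0.001]
contact_force: [-1.1, 1.3, -4.4]
gripper_width: 58.8
```

```bash
python3 -c "
from h import *
go([551.5,306.2,190])"
```

```text
pos [460.6 -41.3 216.7] tool shift mm [-346.   -96.3   26.7] rot [ 0.0023  0.0007 -0.0021] w 58.8 F [-1.1  1.3 -4.4] t 35.85
```

Request:
drive_tool(
  moves=[
    [[0.3,-0.015,-0.005,0,0.003,0,-0.002],[0.3,-0.032,-0.01,0,0.003,0,0],[0.3,-0.034,-0.01,-0.001,0.003,0,0],[0.3,-0.034,-0.01,-0.001,0.003,0,0],[0.3,-0.034,-0.01,-0.001,0.003,0,0],[0.3,-0.034,-0.01,-0.001,0.003,0,0],[0.3,-0.034,-0.01,-0.001,0.003,0,0],[0.3,-0.034,-0.01,-0.001,0.003,0,0],[0.3,-0.034,-0.01,-0.001,0.003,0,0],[0.3,-0.034,-0.01,-0.001,0.003,0,0],[0.3,-0.02,-0.005,0,0,0,0],[0.3,0,0,0,0,0,0],[0.3,0,0,0,0,0,0]],
  ],
)

```text
clock: 37.15
position: [545.2, 307.2, 201.1]
ee_rot: [0.71, -0.704, 0.002, 0.009]
contact_force: [-0.1, -0.5, -4.0]
gripper_width: 59.0
```

```bash
python3 -c "
from h import *
go([551.5,306.5,130])"
```

```text
pos [545.2 307.2 201.1] tool shift mm [-0.3 -7.  71.1] rot [ 0.0103 -0.0151 -0.0078] w 59.0 F [-0.1 -0.5 -4. ] t 37.15
```

Request:
drive_tool(
  moves=[
    [[0.3,0,-0.004,0,0.01,-0.015,-0.008],[0.3,0,0,0.02,0,0,0],[0.3,0,0,0.015,-0.001,0.001,0],[0.3,0,0,0,0,0,0]],
  ],
)

```text
clock: 37.55
position: [548.3, 302.8, 163.6]
ee_rot: [0.713, -0.702, -0.001, 0.002]
contact_force: [-0.5, -0.5, -4.2]
gripper_width: 59.0
```

```bash
python3 look.py w10; python3 -c "
from h import *
go([551.5,306.5,71])"
```

```text
pos [548.7 303.  164.7] tool shift mm [   2.4   44.2 -185.2] rot [ 0.0021 -0.0006 -0.0018] w 58.9 F [ 0.4 -0.8 -4.1] t 37.6
pos [548.7 303.  164.7] tool shift mm [-3.5 -3.  93.7] rot [ 0.0021 -0.0006 -0.0018] w 58.9 F [ 0.4 -0.8 -4.1] t 37.6
```

View pics/w10.png

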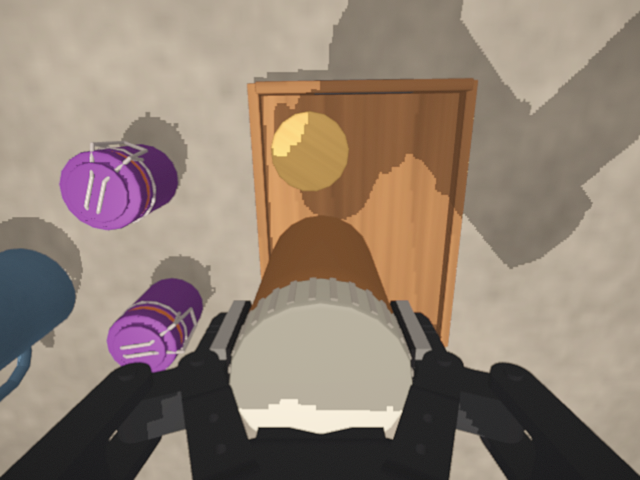

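Request:
drive_tool(
  moves=[
    [[0.3,-0.003,-0.002,0,0.002,0,-0.002],[0.3,0,0,0.02,-0.001,0.001,0],[0.3,0,0,0.015,-0.001,0.001,0],[0.3,0,0,0,0,0,0]],
  ],
)

```text
clock: 38.0
position: [554.0, 306.5, 134.5]
ee_rot: [0.713, -0.701, 0.001, -0.004]
contact_force: [-0.4, 0.2, -4.9]
gripper_width: 58.5
```

```bash
python3 -c "
from h import *
go([551.5,306.5,71])"
```

```text
pos [554.  306.5 134.5] tool shift mm [ 0.1  2.9 63.5] rot [-0.0069  0.0035 -0.0003] w 58.5 F [-0.4  0.2 -4.9] t 38.0
```

Request:
drive_tool(
  moves=[
    [[0.3,0,0.003,0.01,-0.007,0.003,0],[0.3,0,0,0.02,-0.001,0.001,0],[0.3,0,0.001,0.015,-0.001,0.001,0],[0.3,0,0,0,0,0,0]],
  ],
)

```text
clock: 38.4
position: [552.3, 308.2, 92.5]
ee_rot: [0.713, -0.701, 0.0, -0.003]
contact_force: [-0.3, 0.1, -4.5]
gripper_width: 58.9
```

```bash
python3 -c "
from h import *
go([551.5,306.5,71])"
```

```text
pos [552.3 308.2  92.5] tool shift mm [ 1.8  0.9 21.5] rot [-0.0044  0.0035  0.0004] w 58.9 F [-0.3  0.1 -4.5] t 38.4
```

Request:
drive_tool(
  moves=[
    [[0.3,0.002,0.001,0.007,-0.004,0.003,0],[0.3,0,0,0.007,0,0,0],[0.3,0,0,0.004,0,0,0],[0.3,0,0,0,0,0,0]],
  ],
)

```text
clock: 38.8
position: [553.0, 307.4, 76.2]
ee_rot: [0.714, -0.7, 0.0, -0.003]
contact_force: [-0.1, 1.3, -4.2]
gripper_width: 58.4
```

```bash
python3 -c "
from h import *
go([551.5,306.5,71])"
```

```text
pos [553.  307.4  76.2] tool shift mm [0.9 1.6 5.2] rot [-0.0045  0.0033  0.0012] w 58.4 F [-0.1  1.3 -4.2] t 38.8
```

Request:
drive_tool(
  moves=[
    [[0.3,0.001,0.0015,0.003,-0.004,0.003,0.001],[0.3,0,0,0.002,0,0,0],[0.3,0,0,0.002,0,0,0],[0.3,0,0,0.001,0,0,0],[0.3,0,0,0,0,0,0]],
  ],
)

```text
clock: 39.3
position: [552.3, 307.0, 71.7]
ee_rot: [0.714, -0.7, 0.001, -0.002]
contact_force: [-0.5, -0.3, -4.2]
gripper_width: 59.0
```

```bash
python3 -c "
from h import *
go([551.5,306.5,71])"
```

```text
pos [552.3 307.   71.7] tool shift mm [0.5 0.8 0.7] rot [-0.0032  0.0014  0.0012] w 59.0 F [-0.5 -0.3 -4.2] t 39.3
```

Request:
drive_tool(
  moves=[
    [[0.3,0,0,0.002,-0.003,0.001,0],[0.3,0,0,0.002,0,0,0],[0.3,0,0,0,0,0,0]],
  ],
)

```text
clock: 39.6
position: [552.7, 307.4, 71.9]
ee_rot: [0.714, -0.7, 0.0, -0.001]
contact_force: [0.2, -0.0, -5.0]
gripper_width: 59.1
```

Request:
drive_tool(
  moves=[
    [[0.3,0,0,0.003,0,0,0],[0.3,0,0,0.002,0,0,0],[0.3,0,0,0.002,0,0,0]],
  ],
)

```text
clock: 39.9
position: [553.2, 307.7, 71.5]
ee_rot: [0.715, -0.699, 0.001, -0.001]
contact_force: [-4.4, -1.2, 9.1]
gripper_width: 58.9
```

Contact (+9 N). Release.

Request:
drive_tool(
  moves=[
    [[0.72,0,0,0,0,0,0],[0.8,0,0,0,0,0,0],[0.95,0,0,0,0,0,0],[0.95,0,0,0,0,0,0],[0.95,0,0,-0.008,0,0,0]],
  ],
)

```text
clock: 40.4
position: [555.0, 308.7, 79.5]
ee_rot: [0.715, -0.699, 0.002, -0.003]
contact_force: [-0.3, 0.5, -0.1]
gripper_width: 81.1
```

```bash
python3 look.py w11; python3 -c "
from h import *
go([551.5,306.5,230])"
```

```text
pos [556.2 309.5  81.8] tool shift mm [   7.3   48.5 -268.7] rot [-0.0109  0.0037  0.0056] w 80.6 F [0.8 0.6 0.8] t 40.45
pos [556.2 309.5  81.8] tool shift mm [   2.4    3.1 -148.2] rot [-0.0109  0.0037  0.0056] w 80.6 F [0.8 0.6 0.8] t 40.45
```

View pics/w11.png

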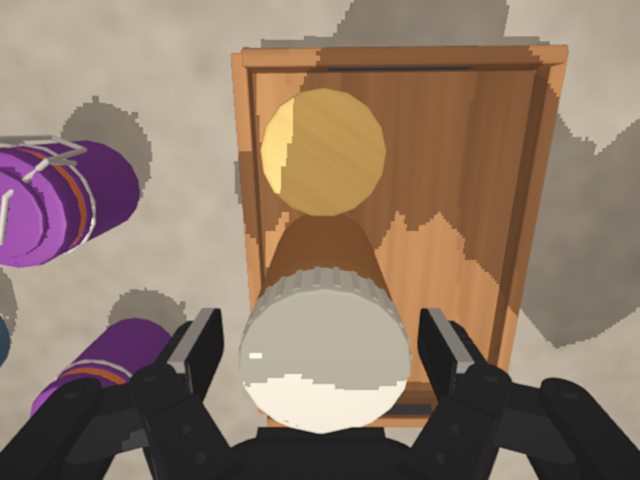

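Request:
drive_tool(
  moves=[
    [[1,0.002,0.003,-0.008,-0.01,0.004,0.005],[1,0,0,-0.02,0,0,0],[1,0,0,-0.03,0,0,0],[1,0,0,-0.04,0,0,0],[1,0,0,-0.045,0,0,0],[1,0,0,-0.045,0,0,0],[1,0,0,-0.02,0,0,0],[1,0,0,0,0,0,0]],
  ],
)

```text
clock: 41.25
position: [552.4, 306.0, 303.4]
ee_rot: [0.713, -0.701, 0.0, -0.0]
contact_force: [0.1, 0.3, 0.3]
gripper_width: 85.2
```

```bash
python3 look.py w12; python3 -c "
from meas import *
go([591,-301,310])
W=(arm.camera_params('wrist'),np.load('pics/w12.npz')['T'])
print(proj('wrist',[[552,306,118],[554.5,239.5,86],[552,373,60]],W).round())"
```

```text
pos [552.  305.8 302.1] tool shift mm [  5.1  47.1 -47.9] rot [ 0.0008 -0.0011 -0.0012] w 85.4 F [ 0.1  0.4 -0.7] t 41.3
pos [552.  305.8 302.1] tool shift mm [607.3 -29.2  -7.3] rot [ 0.0008 -0.0011 -0.0012] w 85.4 F [ 0.1  0.4 -0.7] t 41.3
[[320. 212.]
 [319. 136.]
 [319. 257.]]
```

View pics/w12.png

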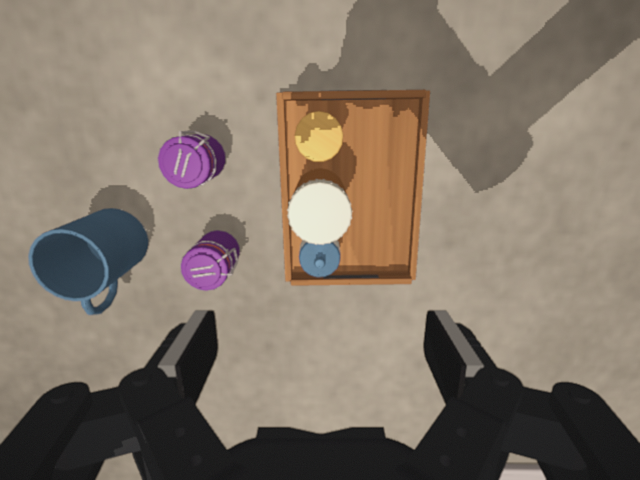

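```bash
python3 -c "
from meas import *
meas('w12',[('pn',(280,170,365,250),105,125,118),('must',(285,105,350,165),76,95,86),('sug',(290,230,350,285),50,72,60)])"
```

```text
pn circ [552.6 306.4  30.8] ell [552.6 306.5] [59.  60.1] z 117.9 px [320. 211.]
must circ [554.8 239.8  23.2] ell [554.7 239.6] [45.1 45.4] z 85.9 px [318. 136.]
sug circ [551.8 373.2  24. ] ell [551.6 375. ] [42.4 48.4] z 58.8 px [319. 257.]
```

Request:
drive_tool(
  moves=[
    [[1,0.02,-0.003,0,0.003,0,-0.001],[1,0.04,-0.003,-0.002,0.003,0,0],[0.7,0.04,-0.003,-0.002,0.003,0,0],[0.7,0.04,-0.003,-0.002,0.003,0,0],[0.7,0.04,-0.003,-0.002,0.003,0,0],[0.7,0.04,-0.003,-0.002,0.003,0,0],[0.7,0.04,-0.003,-0.002,0.003,0,0],[0.7,0.04,-0.003,-0.002,0.003,0,0],[0.7,0.04,-0.003,-0.002,0.003,0,0],[0.7,0.04,-0.003,-0.002,0.003,0,0],[0.7,0.04,-0.003,-0.002,0.003,0,0],[0.7,0.04,-0.003,-0.002,0.003,0,0],[0.7,0.04,-0.003,-0.002,0.003,0,0],[0.7,0.04,-0.003,-0.002,0.003,0,0],[0.6,0.02,0,0,0.003,0,0],[0.6,0,0,0,0,0,0],[0.6,0,0,0,0,0,0]],
  ],
)

```text
clock: 43.0
position: [584.7, -286.8, 298.7]
ee_rot: [0.711, -0.703, -0.004, 0.008]
contact_force: [-0.3, 1.0, -0.3]
gripper_width: 51.4
```

```bash
python3 look.py w13; python3 -c "
from meas import *
go([591,-301,250])"
```

```text
pos [ 584.7 -286.4  298.6] tool shift mm [-587.1   73.6  -53. ] rot [ 0.0181 -0.0049 -0.0055] w 51.1 F [-0.3  0.3 -0. ] t 43.05
pos [ 584.7 -286.4  298.6] tool shift mm [14.4 -7.  48.5] rot [ 0.0181 -0.0049 -0.0055] w 51.1 F [-0.3  0.3 -0. ] t 43.05
```

View pics/w13.png

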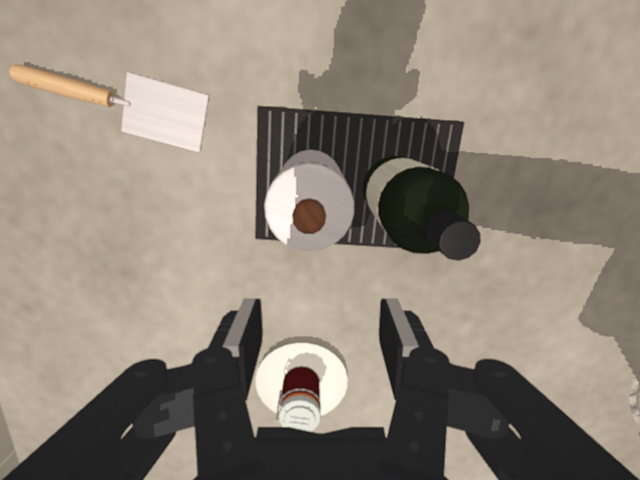

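```bash
python3 -c "
from meas import *
meas('w13',[('knob',(285,190,335,240),172,195,186),('lid',(255,160,365,255),142,162,154),('oil',(435,210,490,265),205,228,219)])"
```

```text
knob circ [ 591.  -302.3   13.4] ell [ 590.8 -302.2] [24.  26.2] z 185.0 px [309. 216.]
lid circ [ 590.8 -301.2   37. ] ell [ 590.8 -301. ] [71.6 73. ] z 153.9 px [309. 206.]
oil circ [ 494.  -296.7   16.7] ell [ 493.9 -296.6] [27.  32.7] z 218.7 px [457. 237.]
```

Request:
drive_tool(
  moves=[
    [[0.6,0,0,0,0.018,-0.005,-0.005],[0.6,0.014,-0.007,0,0,0,0],[0.6,0,0,0.03,0,0,0],[0.6,0,0,0.03,0,0,0],[0.6,0,0,0,0,0,0]],
  ],
)

```text
clock: 43.55
position: [592.6, -295.0, 238.5]
ee_rot: [0.716, -0.698, 0.002, -0.003]
contact_force: [-0.2, -0.0, -0.1]
gripper_width: 51.6
```

```bash
python3 -c "
from meas import *
go([591.5,-301.5,162])"
```

```text
pos [ 592.6 -295.   238.5] tool shift mm [ 6.6  1.7 76.5] rot [-0.0058  0.0015  0.0083] w 51.6 F [-0.2 -0.  -0.1] t 43.55
```

Request:
drive_tool(
  moves=[
    [[0.6,0.007,0.002,0.02,-0.006,0.001,0.008],[0.6,0,0,0.025,0,0,0],[0.6,0,0.001,0.015,-0.002,0,0],[0.6,0,0,0.008,0,0,0],[0.6,0,0,0,0,0,0]],
  ],
)

```text
clock: 44.05
position: [593.5, -299.5, 177.2]
ee_rot: [0.716, -0.698, 0.005, -0.002]
contact_force: [0.3, 0.2, -0.1]
gripper_width: 50.9
```

```bash
python3 -c "
from meas import *
go([591.2,-301.5,162])"
```

```text
pos [ 593.5 -299.5  177.2] tool shift mm [ 1.9  2.5 15.2] rot [-0.0088 -0.0046  0.0085] w 50.9 F [ 0.3  0.2 -0.1] t 44.05
```

Request:
drive_tool(
  moves=[
    [[0.6,0.002,0.003,0.008,-0.009,-0.004,0.008],[0.6,0,0,0.006,0,0,0],[0.6,0,0,0.002,0,0,0],[0.6,0,0,0,0,0,0]],
  ],
)

```text
clock: 44.45
position: [592.5, -301.8, 164.3]
ee_rot: [0.714, -0.7, 0.003, -0.001]
contact_force: [0.1, -1.0, 0.4]
gripper_width: 51.4
```

```bash
python3 -c "
from meas import *
go([591.2,-301.5,162])"
```

```text
pos [ 592.5 -301.8  164.3] tool shift mm [-0.4  1.3  2.3] rot [-0.0057 -0.0029  0.0015] w 51.4 F [ 0.1 -1.   0.4] t 44.45
```

Request:
drive_tool(
  moves=[
    [[0.6,0,0.001,0.001,-0.006,-0.003,0.001],[0.4,0,0,0,0,0,0],[0,0,0,0,0,0,0],[0,0,0,0,0,0,0],[0,0,0,0,0,0,0],[0,0,0,0,0,0,0]],
  ],
)

```text
clock: 45.05
position: [591.7, -302.3, 164.2]
ee_rot: [0.713, -0.701, 0.0, 0.0]
contact_force: [-0.4, 0.1, 0.3]
gripper_width: 24.0
```

```bash
python3 -c "
from meas import *
go([591.2,-301.5,162])"
```

```text
pos [ 591.7 -302.3  164.2] tool shift mm [-0.8  0.5  2.2] rot [-0.0004 -0.0004  0.0003] w 24.0 F [-0.4  0.1  0.3] t 45.05
```

Request:
drive_tool(
  moves=[
    [[0,0,0,-0.01,0,0,0],[0,0,0,-0.025,0,0,0],[0,0,0,-0.035,0,0,0],[0,0,0,-0.035,0,0,0],[0,0,0,-0.035,0,0,0],[0,0,0,-0.025,0,0,0],[0,0,0,-0.01,0,0,0],[0,0,0,0,0,0,0]],
  ],
)

```text
clock: 45.85
position: [588.8, -300.2, 339.1]
ee_rot: [0.713, -0.701, -0.009, 0.002]
contact_force: [-0.4, -0.4, -4.3]
gripper_width: 24.2
```

```bash
python3 -c "
from meas import *
go([483,351,330])"
```

```text
pos [ 588.8 -300.2  339.1] tool shift mm [-652.6   95.2   17. ] rot [ 0.0156  0.0098 -0.0016] w 24.2 F [-0.4 -0.4 -4.3] t 45.85
```

Request:
drive_tool(
  moves=[
    [[0,-0.015,0,0,0.008,0.005,-0.002],[0,-0.03,0,0,0.01,0.005,0],[0,-0.038,0,-0.001,0.003,0,0],[0,-0.038,0.002,-0.001,0.003,0,0],[0,-0.038,0.006,-0.001,0.003,0,0],[0,-0.038,0.006,-0.001,0.003,0,0],[0,-0.038,0.006,-0.001,0.003,0,0],[0,-0.038,0.006,-0.001,0.003,0,0],[0,-0.038,0.006,-0.001,0.003,0,0],[0,-0.038,0.006,-0.001,0.003,0,0],[0,-0.038,0.006,-0.001,0.003,0,0],[0,-0.038,0.006,-0.001,0.003,0,0],[0,-0.038,0.006,-0.001,0.003,0,0],[0,-0.038,0.006,-0.001,0.003,0,0],[0,-0.038,0.006,-0.001,0.003,0,0],[0,-0.038,0.006,-0.001,0.003,0,0],[0,-0.02,0,0,0,0,0],[0,0,0,0,0,0,0],[0,0,0,0,0,0,0]],
  ],
)

```text
clock: 47.75
position: [476.0, 325.2, 314.3]
ee_rot: [0.715, -0.699, -0.005, 0.01]
contact_force: [-0.1, 0.5, -3.4]
gripper_width: 24.1
```

```bash
python3 -c "
from meas import *
go([483,351,330])"
```

```text
pos [476.  325.2 314.3] tool shift mm [-25.5  -7.2 -16.1] rot [ 0.0206 -0.0073  0.0041] w 24.1 F [-0.1  0.5 -3.4] t 47.75
```

Request:
drive_tool(
  moves=[
    [[0,-0.014,-0.003,0,0.02,-0.007,0.004],[0,-0.012,-0.003,0,0,0,0],[0,0,0,0.02,0,0,0],[0,0,0,0.03,-0.001,0.001,0],[0,0,0,0.03,-0.001,0.001,0],[0,0,0,0.015,-0.001,0.001,0],[0,0,0,0,0,0,0]],
  ],
)

```text
clock: 48.45
position: [484.6, 352.2, 216.2]
ee_rot: [0.711, -0.703, 0.001, 0.0]
contact_force: [-0.4, 0.1, -4.0]
gripper_width: 23.7
```

```bash
python3 -c "
from meas import *
go([483,351,168])"
```

```text
pos [484.6 352.2 216.2] tool shift mm [ 1.1  1.7 48.2] rot [-0.0005 -0.0011 -0.0066] w 23.7 F [-0.4  0.1 -4. ] t 48.45
```

Request:
drive_tool(
  moves=[
    [[0,0.001,0.002,0.01,0,-0.001,-0.006],[0,0,0.001,0.015,-0.001,0.001,0],[0,0,0,0.01,0,0,0],[0,0,0,0.003,0,0,0],[0,0,0,0,0,0,0]],
  ],
)

```text
clock: 48.95
position: [484.2, 352.6, 179.9]
ee_rot: [0.713, -0.701, 0.001, -0.003]
contact_force: [0.2, -0.1, -2.7]
gripper_width: 23.7
```

```bash
python3 -c "
from meas import *
go([483,351,168])"
```

```text
pos [484.2 352.6 179.9] tool shift mm [ 1.7  1.3 11.9] rot [-0.0055  0.0039 -0.0008] w 23.7 F [ 0.2 -0.1 -2.7] t 48.95
```

Request:
drive_tool(
  moves=[
    [[0,0.002,0.001,0.005,-0.005,0.004,0],[0,0,0,0.003,0,0,0],[0,0,0,0.002,0,0,0],[0,0,0,0.001,0,0,0],[0,0,0,0,0,0,0]],
  ],
)

```text
clock: 49.45
position: [484.3, 351.4, 170.3]
ee_rot: [0.713, -0.701, 0.0, -0.002]
contact_force: [-0.3, -0.1, -2.9]
gripper_width: 24.3
```

```bash
python3 -c "
from meas import *
go([483,351,168])"
```

```text
pos [484.3 351.4 170.3] tool shift mm [0.4 1.3 2.3] rot [-0.0035  0.0026 -0.0005] w 24.3 F [-0.3 -0.1 -2.9] t 49.45
```

Request:
drive_tool(
  moves=[
    [[0,0,0.001,0.002,-0.003,0.002,0],[0,0,0,0.0015,0,0,0],[0,0,0,0.0015,0,0,0]],
  ],
)

```text
clock: 49.75
position: [483.8, 352.0, 168.2]
ee_rot: [0.713, -0.701, 0.0, -0.002]
contact_force: [-3.1, -1.2, 7.7]
gripper_width: 23.9
```

Contact. Release and lift.

Request:
drive_tool(
  moves=[
    [[0.3,0,0,0,0,0,0],[0.6,0,0,0,0,0,0],[0.6,0,0,0,0,0,0],[0.6,0,0,-0.015,0,0,0],[0.6,0,0,-0.035,0,0,0],[0.6,0,0,-0.04,0,0,0],[0.6,0,0,-0.045,0,0,0],[0.6,0,0,-0.025,0,0,0],[0.6,0,0,0,0,0,0]],
  ],
)

```text
clock: 50.65
position: [485.5, 352.2, 335.3]
ee_rot: [0.713, -0.701, 0.002, -0.005]
contact_force: [-0.0, 0.1, -0.6]
gripper_width: 51.5
```

```bash
python3 look.py w14; python3 -c "
from meas import *
go([492.5,-296.5,310])
meas('w14',[('knob',(270,150,370,260),178,205,190),('lid',(250,120,390,280),145,168,158),('pn',(180,110,280,240),105,125,118),('must',(180,50,290,160),76,95,86)])"
```

```text
pos [484.9 351.8 333.6] tool shift mm [ 52.2 -19.3 -16.4] rot [-0.0069  0.0026  0.0006] w 51.6 F [ 0.5 -0.7 -0.7] t 50.7
pos [484.9 351.8 333.6] tool shift mm [648.4   4.3  21.9] rot [-0.0069  0.0026  0.0006] w 51.6 F [ 0.5 -0.7 -0.7] t 50.7
knob circ [483.3 352.5  13.3] ell [483.3 352.5] [24.2 26. ] z 189.0 px [324. 223.]
lid circ [483.1 353.3  37.1] ell [483.2 353.4] [71.8 73.3] z 157.8 px [324. 214.]
pn circ [551.4 307.5  30.6] ell [553.2 307.5] [55.4 60.1] z 117.8 px [254. 156.]
must circ [553.9 240.4  23.7] ell [553.9 240.2] [45.3 46.3] z 85.9 px [256.  85.]
```

View pics/w14.png

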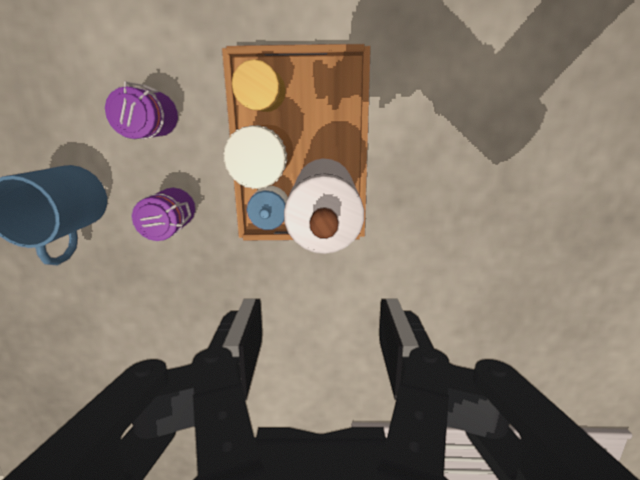

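Request:
drive_tool(
  moves=[
    [[0.7,0.02,0,0,-0.003,0,0],[0.7,0.04,-0.001,-0.002,0.003,0,0],[0.7,0.04,-0.001,-0.002,0.003,0,0],[0.7,0.04,-0.001,-0.002,0.003,0,0],[0.7,0.04,-0.001,-0.002,0.003,0,0],[0.7,0.04,-0.001,-0.002,0.003,0,0],[0.7,0.04,-0.001,-0.002,0.003,0,0],[0.7,0.04,-0.001,-0.002,0.003,0,0],[0.7,0.04,-0.001,-0.002,0.003,0,0],[0.7,0.04,-0.001,-0.002,0.003,0,0],[0.7,0.04,-0.001,-0.002,0.003,0,0],[0.7,0.04,-0.001,-0.002,0.003,0,0],[0.7,0.04,-0.001,-0.002,0.003,0,0],[0.7,0.04,-0.001,-0.002,0.003,0,0],[0.7,0.04,-0.001,-0.002,0.003,0,0],[0.7,0.03,0,0,0.003,0,0],[0.7,0.015,0,0,0,0,0],[0.7,0,0,0,0,0,0],[0.7,0,0,0,0,0,0]],
  ],
)

```text
clock: 52.6
position: [489.3, -309.9, 334.8]
ee_rot: [0.711, -0.703, 0.001, 0.002]
contact_force: [0.1, 0.2, -0.9]
gripper_width: 59.7
```

```bash
python3 look.py w15; python3 -c "
from meas import *
go([493,-296.5,250])"
```

```text
pos [ 489.3 -309.6  334.7] tool shift mm [-609.3  -23.1  -17.8] rot [ 0.0017 -0.004  -0.0053] w 59.7 F [ 0.3  0.  -1. ] t 52.65
pos [ 489.3 -309.6  334.7] tool shift mm [-13.3  -4.   84.6] rot [ 0.0017 -0.004  -0.0053] w 59.7 F [ 0.3  0.  -1. ] t 52.65
```

View pics/w15.png

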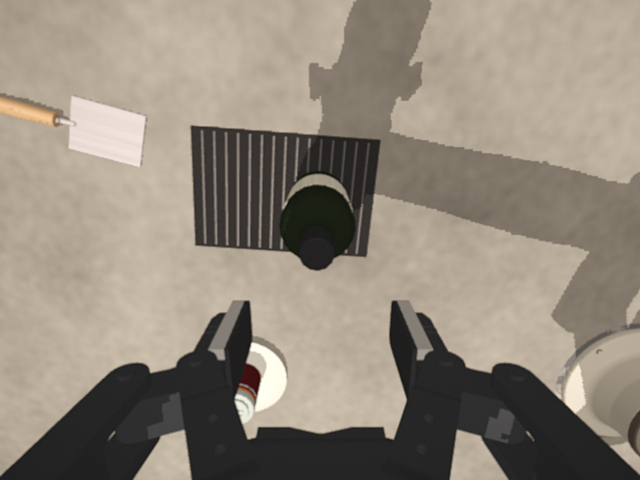

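```bash
python3 -c "
from meas import *
meas('w15',[('oil',(290,215,345,275),208,228,219)])"
```

```text
oil circ [ 491.2 -296.3   14.9] ell [ 491.3 -296.3] [26.9 29.5] z 218.8 px [317. 252.]
```

Request:
drive_tool(
  moves=[
    [[0.7,-0.013,-0.003,0,0.002,-0.004,-0.005],[0.7,0,0,0.03,0,0,0],[0.7,0,0,0.03,0,0,0],[0.7,0,0,0.02,0,0,0],[0.7,0,0,0,0,0,0]],
  ],
)

```text
clock: 53.15
position: [493.2, -288.6, 253.9]
ee_rot: [0.716, -0.698, 0.001, -0.002]
contact_force: [-0.3, -0.7, -0.5]
gripper_width: 60.2
```

```bash
python3 -c "
from meas import *
go([493,-296.5,181])"
```

```text
pos [ 493.2 -288.6  253.9] tool shift mm [ 7.9  0.8 72.9] rot [-0.0048  0.0009  0.0079] w 60.2 F [-0.3 -0.7 -0.5] t 53.15
```

Oil is at about (491.5,-296.3).

Request:
drive_tool(
  moves=[
    [[0.7,0.008,0.002,0,-0.005,0.001,0.008],[0.7,0,0,0.025,0,0,0],[0.7,0,0.001,0.025,-0.002,0,0],[0.7,0,0,0.015,0,0,0],[0.7,0,0,0,0,0,0]],
  ],
)

```text
clock: 53.65
position: [495.3, -296.7, 195.6]
ee_rot: [0.715, -0.699, 0.006, -0.001]
contact_force: [-1.0, -0.0, -0.5]
gripper_width: 59.8
```

```bash
python3 -c "
from meas import *
go([491.5,-296.3,181])"
```

```text
pos [ 495.3 -296.7  195.6] tool shift mm [-0.5  3.9 14.6] rot [-0.0104 -0.0067  0.0049] w 59.8 F [-1.  -0.  -0.5] t 53.65
```

Request:
drive_tool(
  moves=[
    [[0.7,0,0.004,0.006,-0.01,-0.007,0.005],[0.7,0,0,0.006,0,0,0],[0.7,0,0.001,0.002,0,0,0],[0.7,0,0,0,0,0,0]],
  ],
)

```text
clock: 54.05
position: [492.7, -297.9, 185.6]
ee_rot: [0.713, -0.701, 0.004, -0.002]
contact_force: [0.3, 0.0, -0.2]
gripper_width: 60.0
```

```bash
python3 -c "
from meas import *
go([491.5,-296.3,181])"
```

```text
pos [ 492.7 -297.9  185.6] tool shift mm [-1.6  1.2  4.6] rot [-0.0072 -0.0028  0.0004] w 60.0 F [ 0.3  0.  -0.2] t 54.05
```

Request:
drive_tool(
  moves=[
    [[0.7,-0.0015,0.001,0.004,-0.007,-0.003,0],[0.4,0,0,0,0,0,0],[0,0,0,0,0,0,0],[0,0,0,0,0,0,0],[0,0,0,0,0,0,0],[0,0,0,0,0,0,0]],
  ],
)

```text
clock: 54.65
position: [492.2, -296.5, 182.5]
ee_rot: [0.713, -0.701, 0.001, -0.0]
contact_force: [0.7, -0.6, 0.6]
gripper_width: 26.7
```

```bash
python3 -c "
from meas import *
go([491.5,-296.3,181])"
```

```text
pos [ 492.2 -296.5  182.5] tool shift mm [-0.2  0.7  1.5] rot [-0.0016 -0.0005  0.0007] w 26.7 F [ 0.7 -0.6  0.6] t 54.65
```

Request:
drive_tool(
  moves=[
    [[0,0,0,-0.01,0,0,0],[0,0,0,-0.025,0,0,0],[0,0,0,-0.035,0,0,0],[0,0,0,-0.035,0,0,0],[0,0,0,-0.035,0,0,0],[0,0,0,-0.015,0,0,0],[0,0,0,0,0,0,0]],
  ],
)

```text
clock: 55.35
position: [487.4, -293.8, 335.5]
ee_rot: [0.712, -0.702, -0.011, 0.002]
contact_force: [-0.9, -0.9, -5.5]
gripper_width: 26.6
```

```bash
python3 -c "
from meas import *
go([484.8,256.7,320])"
```

```text
pos [ 487.4 -293.8  335.5] tool shift mm [-550.2   -6.    22.4] rot [ 0.0178  0.0128 -0.0025] w 26.6 F [-0.9 -0.9 -5.5] t 55.35
```

Request:
drive_tool(
  moves=[
    [[0,-0.015,0,0,0.009,0.006,-0.002],[0,-0.03,0,0,0.009,0.006,0],[0,-0.037,-0.001,-0.001,0.003,0,0],[0,-0.037,-0.001,-0.001,0.003,0,0],[0,-0.037,-0.001,-0.001,0.003,0,0],[0,-0.037,-0.001,-0.001,0.003,0,0],[0,-0.037,-0.001,-0.001,0.003,0,0],[0,-0.037,-0.001,-0.001,0.003,0,0],[0,-0.037,-0.001,-0.001,0.003,0,0],[0,-0.037,-0.001,-0.001,0.003,0,0],[0,-0.037,-0.001,-0.001,0.003,0,0],[0,-0.037,-0.001,-0.001,0.003,0,0],[0,-0.037,-0.001,-0.001,0.003,0,0],[0,-0.037,-0.001,-0.001,0.003,0,0],[0,-0.03,0,0,0.003,0,0],[0,-0.01,0,0,0,0,0],[0,0,0,0,0,0,0],[0,0,0,0,0,0,0]],
  ],
)

```text
clock: 57.15
position: [466.0, 260.6, 315.2]
ee_rot: [0.713, -0.701, -0.007, 0.009]
contact_force: [-0.1, -0.6, -5.2]
gripper_width: 26.7
```

```bash
python3 -c "
from meas import *
go([484.8,256.7,320])"
```

```text
pos [466.  260.6 315.2] tool shift mm [  4.2 -18.6  -5.2] rot [ 0.0224 -0.0032 -0.0011] w 26.7 F [-0.1 -0.6 -5.2] t 57.15
```

Request:
drive_tool(
  moves=[
    [[0,0.002,0,0,0.022,-0.003,-0.001],[0,0.001,-0.015,0,0,0,0],[0,0,0,0.02,0,0,0],[0,0,0,0.03,-0.001,0.001,0],[0,0,0,0.02,-0.001,0.001,0],[0,0,0,0,0,0,0]],
  ],
)

```text
clock: 57.75
position: [483.4, 250.5, 244.6]
ee_rot: [0.711, -0.704, 0.002, -0.001]
contact_force: [-0.2, -0.5, -5.4]
gripper_width: 26.5
```

```bash
python3 look.py w16; python3 -c "
from meas import *
go([484.8,256.7,186])"
```

```text
pos [484.3 250.9 246.3] tool shift mm [ -48.9  -21.9 -103.6] rot [-0.0064 -0.0002 -0.0072] w 26.4 F [-0.1 -0.9 -4.4] t 57.8
pos [484.3 250.9 246.3] tool shift mm [-5.8 -0.2 60.3] rot [-0.0064 -0.0002 -0.0072] w 26.4 F [-0.1 -0.9 -4.4] t 57.8
```

View pics/w16.png

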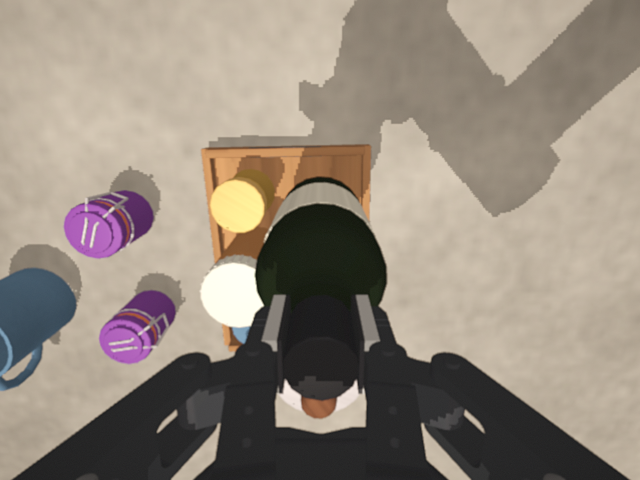

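Request:
drive_tool(
  moves=[
    [[0,-0.005,0,0.005,-0.006,0,-0.007],[0,0,0,0.015,-0.001,0.001,0],[0,0,0,0.015,-0.001,0.001,0],[0,0,0,0.008,0,0,0],[0,0,0,0,0,0,0]],
  ],
)

```text
clock: 58.3
position: [489.3, 258.2, 209.2]
ee_rot: [0.713, -0.701, 0.001, -0.006]
contact_force: [0.4, 0.9, -4.9]
gripper_width: 26.8
```

```bash
python3 -c "
from meas import *
go([484.8,256.7,186])"
```

```text
pos [489.3 258.2 209.2] tool shift mm [ 1.6  4.8 23.2] rot [-0.0109  0.0065  0.0001] w 26.8 F [ 0.4  0.9 -4.9] t 58.3
```

Request:
drive_tool(
  moves=[
    [[0,0.002,0.005,0.007,-0.011,0.006,0],[0,0,0,0.007,0,0,0],[0,0,0,0.004,0,0,0],[0,0,0,0,0,0,0]],
  ],
)

```text
clock: 58.7
position: [485.3, 257.1, 192.4]
ee_rot: [0.714, -0.701, 0.0, -0.002]
contact_force: [-0.2, 0.7, -5.3]
gripper_width: 26.8
```

```bash
python3 -c "
from meas import *
go([484.8,256.7,186.5])"
```

```text
pos [485.3 257.1 192.4] tool shift mm [0.4 0.5 5.9] rot [-0.0031  0.003   0.0009] w 26.8 F [-0.2  0.7 -5.3] t 58.7
```

Request:
drive_tool(
  moves=[
    [[0,0,0.001,0.003,-0.003,0.003,0],[0,0,0,0.003,0,0,0],[0,0,0,0.0015,0,0,0],[0,0,0,0.0015,0,0,0]],
  ],
)

```text
clock: 59.1
position: [485.2, 257.7, 186.5]
ee_rot: [0.714, -0.7, 0.001, -0.001]
contact_force: [-4.6, -0.9, 6.5]
gripper_width: 26.7
```

Standing. Release and lift.

Request:
drive_tool(
  moves=[
    [[0.35,0,0,0,0,0,0],[0.6,0,0,0,0,0,0],[0.6,0,0,0,0,0,0],[0.6,0,0,-0.015,0,0,0],[0.6,0,0,-0.035,0,0,0],[0.6,0,0,-0.04,0,0,0],[0.6,0,0,-0.04,0,0,0],[0.6,0,0,-0.02,0,0,0],[0.6,0,0,0,0,0,0]],
  ],
)

```text
clock: 60.0
position: [487.5, 258.3, 344.5]
ee_rot: [0.714, -0.7, 0.003, -0.007]
contact_force: [-0.4, -0.7, -0.2]
gripper_width: 51.4
```

Request:
drive_tool(
  moves=[
    [[0.6,0,0.03,0,0,0,0],[0.6,0.02,0.03,0,0.003,0,0],[0.6,0.04,0,0,0.003,0,0],[0.6,0.04,0,0,0.003,0,0],[0.6,0.04,0,0,0.003,0,0],[0.6,0.04,0,0,0.003,0,0],[0.6,0.04,0,0,0.003,0,0],[0.6,0.04,0,0,0.003,0,0],[0.6,0.04,0,0,0.003,0,0],[0.6,0.04,0,0,0.003,0,0],[0.6,0.04,0,0,0.003,0,0],[0.6,0.04,0,0,0.003,0,0],[0.6,0.04,0,0,0.003,0,0],[0.6,0.02,0,0,0.003,0,0],[0.6,0,0,0,0,0,0]],
  ],
)

```text
clock: 61.5
position: [431.4, -240.0, 324.1]
ee_rot: [0.715, -0.699, 0.012, -0.016]
contact_force: [0.8, 0.4, -0.2]
gripper_width: 51.4
```

```bash
python3 look.py t3 top; python3 look.py s3 scene; python3 - <<'E'
from meas import *
meas('t3',[('oil',(100,220,230,290),213,233,223),('knob',(80,240,150,290),178,208,190),('lid',(80,240,150,300),148,168,158),('must',(178,218,212,248),78,95,86),('sug',(110,226,145,250),50,75,60),('jam',(290,170,365,245),70,95,80),('pn',(140,200,180,260),112,130,118)],'top')
E
```

```text
pos [ 431.3 -239.   323.9] tool shift mm [-537.2  -87.8  -19.7] rot [-0.0389  0.0057  0.007 ] w 51.5 F [-0.8 -0.2 -1.3] t 61.55
pos [ 431.4 -238.2  324.4] tool shift mm [-536.2  -88.5  -19.2] rot [-0.0395  0.0057  0.0086] w 51.1 F [-0.4  1.  -0.1] t 61.6
oil circ [483.6 258.7  15.8] ell [483.9 258.7] [26.8 30.7] z 224.0 px [156. 258.]
knob circ [481.4 351.8  14.5] ell [481.5 351.9] [24.7 28.1] z 189.9 px [107. 266.]
lid circ [481.9 352.8  39.4] ell [482.8 352.9] [71.2 77.3] z 158.9 px [115. 269.]
must circ [554.8 238.9  24.5] ell [554.4 239. ] [44.2 47.4] z 86.9 px [193. 233.]
sug circ [550.8 374.1  24.7] ell [553.4 375.9] [38.7 46.8] z 60.6 px [128. 241.]
jam circ [601.6 -11.1  27.1] ell [601.7 -11.1] [51.2 52.3] z 79.3 px [324. 202.]
pn circ [552.2 307.5  31.4] ell [552.5 304.7] [53.  61.6] z 119.1 px [152. 232.]
```

View pics/t3.png

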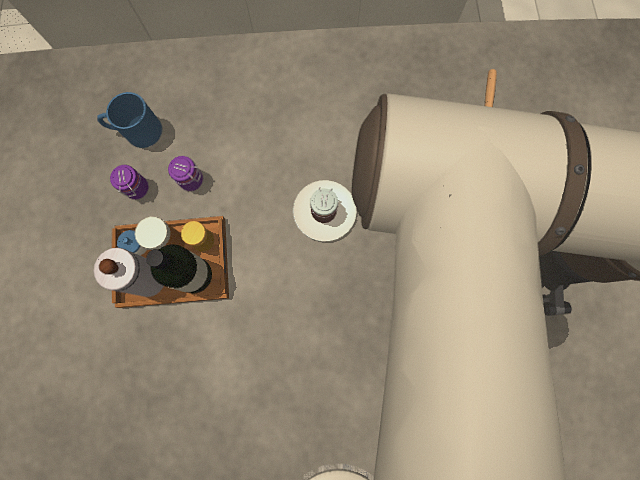

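View pics/s3.png

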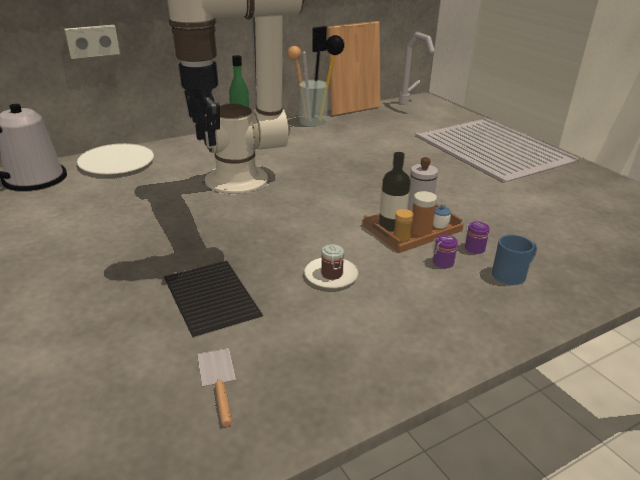

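Same camera before and after: oil moved about 2 mm, canister about 2 mm, mustard and sugar about 1 mm. Jam is about 2 mm from the saucer centre and everything is upright. I'll let the arm settle, then hand in.

Request:
drive_tool(
  moves=[
    [[0.6,0,0,0,0,0,0],[0.6,0,0,0,0,0,0]],
  ],
)

```text
clock: 61.8
position: [431.3, -236.5, 323.9]
ee_rot: [0.717, -0.697, 0.011, -0.016]
contact_force: [0.1, -0.4, 0.1]
gripper_width: 51.7
```

```bash
python3 -c "
from bench import arm
print(arm.job_done())"
```

```text
the job is handed in; nothing more can be done
None
```

The job is handed in at 61.8 s of the 128 s allowed. I stood the oil bottle and the canister on the mat and set the jam on the saucer. The peanut butter then went into the jam's old place, and the canister and the oil bottle went back where they had been.

My last camera checks, made after the final release (no verdict is reported):

| Item | Last reading | Limit |
|---|---|---|
| Oil bottle | about 2 mm from its start | 14 mm |
| Canister | about 2 mm from its start | 14 mm |
| Jam | about 2–3 mm from the saucer's centre | 13 mm |
| Peanut butter | about 1 mm from the jam's old place, standing on the caddy floor | 14 mm |
| Mustard | no visible movement | 15 mm |
| Sugar | within about 2 mm of its start; partly hidden in the last view | 15 mm |

All of them look upright, and the gripper is clear of everything.

Three readings disagreed or were unclear:
- **Saucer position:** the scene camera put its centre about 5 mm away from the top and wrist cameras. I used the top and wrist result.
- **Set-down force:** when I set down the jam and the peanut butter, the wrist force kept showing their weight for several rows after they stopped descending. I checked the jam by picture and pressed the peanut butter slightly further, until the force rose to about 9 N, before letting go.
- **Arm drift:** the tool tilted and drifted on long moves, by up to about 30 mm in height. I corrected this before each grasp and placement.

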